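# Swap the screw caps of the dresser jars for their walnut lids

### The arm

A 6-joint arm with a two-finger parallel gripper is mounted at the origin on the work surface. World frame = base frame: x ahead of the robot, y to its left, z up, the work surface at z = 0. Lengths are in m, angles in rad, forces in N, time in s.
With the tool pointing down it reaches from about 0.35 to 1 m from the base axis. Payload 7.1 kg.
Tool frame: the origin (TCP) lies midway between the tips of the shut fingers; the grasp point (between the pads) lies r.grasp_offset behind it (r.grasp_offset is the distance from the TCP to the grasp point, in m); z points along the fingers, y is the line along which they close (so a half turn about z gives the same grasp; the last joint's range is limited). The gripper opens to 85 mm and grips with 20 to 120 N. Pads are 22 mm wide; open, the fingers measure 114 mm over their backs; the gripper's body (76 mm by 85 mm) begins 54 mm behind the grasp point. The pads swing forward as they close: fully open they stand 13 mm farther back than shut.
Start: joints at [1.114, 0.423, 1.63, -0, 1.089, -0.019], TCP at [0.265, 0.566, 0.195] pointing down, gripper open.
Joint ranges: [-3, 3], [-0.9, 2.11], [0.09, 2.58], [-1.31, 4.45], [0.11, 2.69], [-2.54, 2.54]. Speed limits (rad/s): [2.39, 2.39, 3.01, 3.14, 3.14, 3.14].

### API

Orientations are given as a rotation vector (axis times angle).
In Python, from station import r gives the robot as it stands.
- The arm moves only by the tool drive_tool, never from a script. Its argument "steps" is a list of rows, each a list of 2 entries, a list of its own where there are three numbers: the shift along the tool's x, y, z in mm, then the turn about the tool's z in units of 6 degrees (1.0 is 6 degrees). A call has 1 to 8 rows; each row shifts and turns the commanded pose from where the row before left it, along the tool's axes as they then stand; what a row does not reach is not made up. A row lasts 1/12 s, in which the tool goes at most 41.7 mm and 7.16 degrees, less where a joint would pass 70% of its speed; a pose out of reach is approached as far as the arm can. A call with a gripper value outside its range is refused whole. "gripper" is the opening, from -1 (shut) to 1 (fully open), set as the call begins (left out, the last holds). The fingers move at their own pace and stop on an object; "force" is the grip in N (left out, the last holds). Time passes only in rows, so rows that do not move let the fingers close. It gives the time, the measured TCP pose, the force, the opening and the grip force at its end, in the units of the state.
- r.read_state(): the state, without advancing time (a new reading comes with each control period).
- r.read_camera(name): name is "scene" or "side" or "wrist"; returns a dict with "pixels" (384x512x3 uint8, red, green, blue), "fx", "fy", "cx", "cy" (pixels), "k1" (the pictures are not rectified: a ray, as slopes to the right and down, at radius r is drawn at 1 + k1 r^2 times it, then the intrinsics apply), "world_to_cam" (4x4, takes a point from world to camera coordinates); the wrist camera has in their place "mount" (4x4, takes a point from camera to tool coordinates, whose origin is the TCP and whose axes are the flange's). Camera axes: x right, y down, z forward; pixel columns grow to the right and rows downward; lengths in m; the calibration is good to about 2 mm. A picture is of the moment at which its call begins: read the wrist's pose just before it. There is no depth.
- r.sign_off(): hands the job in; it is judged then, once.
The state is a dict: "t": time; "q": joint angles; "joint_vel": joint speeds; "joint_torque": joint torques, N m; "eef_pos": TCP position; "tcp_rot": TCP orientation; "ft_force": force on the tool from outside, world axes, zero at the start; "ft_torque": the same for the moment, N m; "opening": opening from 0.0 (shut) to 1.0 (fully open); "grip_force": force on a finger pad.
Only numpy, scipy, OpenCV 4.12 (cv2) and the standard library are available. Lean on these libraries where they do the work, as an engineer would, in place of code of your own. Each camera call takes 0.05 s, during which the arm holds its last target. There are 200 camera calls.

### The job

These ceramic jars came with black screw caps: unscrew every cap that is still on, turning it counter-clockwise with repeated twists until it lifts free, and never pulling one off by force, and put the caps in the shallow oak tray. Then cover each of the three jars with the dark walnut lid of its own size, pushed on straight and fully down over the neck. Leave the bottle, the bowl and the book as they are.

Things in the scene. Friction and masses are not known exactly. Their poses are not given: they have to be found in the camera images.
- jar_small: small white ceramic jar held fast in a fixed 100 x 100 x 22 mm oak block (jar cannot turn or lift). Origin: centre of the block's underside on the dresser top, z up. Body up to 64 mm across, to z = 81 mm; then a neck, 37 mm across its thread, up to the rim at z = 115 mm. Right-hand thread, 18 mm lead per turn.
- jar_medium: medium white ceramic jar held fast in a fixed 100 x 100 x 22 mm oak block (jar cannot turn or lift). Origin: centre of the block's underside on the dresser top, z up. Body up to 74 mm across, to z = 81 mm; then a neck, 47 mm across its thread, up to the rim at z = 115 mm. Right-hand thread, 18 mm lead per turn.
- jar_large: large white ceramic jar held fast in a fixed 100 x 100 x 22 mm oak block (jar cannot turn or lift). Origin: centre of the block's underside on the dresser top, z up. Body up to 84 mm across, to z = 81 mm; then a neck, 57 mm across its thread, up to the rim at z = 115 mm. Right-hand thread, 18 mm lead per turn.
- cap_small: black screw cap of the small jar, 48 mm diameter, 32 mm tall. Origin: centre of its open underside, z up. Screwed home: origin 89 mm above the jar's. Turned counter-clockwise from above it rises 18 mm/turn; after about 4.3 rad (12 mm up) it is free and lifts straight off, clearing the rim 15 mm higher. Stays put if let go part-way; 1 mm play. None if absent: jar already open.
- cap_medium: black screw cap of the medium jar, 58 mm diameter, 32 mm tall. Origin: centre of its open underside, z up. Screwed home: origin 89 mm above the jar's. Turned counter-clockwise from above it rises 18 mm/turn; after about 4.3 rad (12 mm up) it is free and lifts straight off, clearing the rim 15 mm higher. Stays put if let go part-way; 1 mm play. None if absent: jar already open.
- cap_large: black screw cap of the large jar, 68 mm diameter, 32 mm tall. Origin: centre of its open underside, z up. Screwed home: origin 89 mm above the jar's. Turned counter-clockwise from above it rises 18 mm/turn; after about 4.3 rad (12 mm up) it is free and lifts straight off, clearing the rim 15 mm higher. Stays put if let go part-way; 1 mm play. None if absent: jar already open.
- lid_small: dark walnut cover lid of the small jar, no thread, standing knob up on the dresser top. 51 mm diameter, skirt 24 mm deep, 43 mm inside; top at z = 30 mm; round knob 24 mm diameter from z = 30 to 62 mm. Origin: centre of its underside, z up. Slips over the open neck with 2 mm play; fully down its origin is 91 mm above the jar's.
- lid_medium: dark walnut cover lid of the medium jar, no thread, standing knob up on the dresser top. 61 mm diameter, skirt 24 mm deep, 53 mm inside; top at z = 30 mm; round knob 24 mm diameter from z = 30 to 62 mm. Origin: centre of its underside, z up. Slips over the open neck with 2 mm play; fully down its origin is 91 mm above the jar's.
- lid_large: dark walnut cover lid of the large jar, no thread, standing knob up on the dresser top. 71 mm diameter, skirt 24 mm deep, 63 mm inside; top at z = 30 mm; round knob 24 mm diameter from z = 30 to 62 mm. Origin: centre of its underside, z up. Slips over the open neck with 2 mm play; fully down its origin is 91 mm above the jar's.
- tray: shallow open oak tray, 300 (its x) x 140 (its y) x 18 mm outside, walls and floor 5 mm thick, fixed. Origin: centre of its underside on the dresser top.
- bottle: bystander: amber bottle, 44 mm in diameter, 120 mm tall; origin at the centre of its underside.
- bowl: bystander: white bowl, 110 mm across, 50 mm tall; origin at the centre of its underside.
- book: bystander: closed book lying flat, 110 x 170 x 24 mm; origin at the centre of its underside.
Things that resemble listed ones, but are neither listed nor needed, are in the scene too. What is shaped like the lid_medium but blue or yellow is not meant.

How it is judged:
By the outcome, as a careful person would: the job done as asked, in the order asked, and still so for the second after the job is handed in, with the robot touching nothing.
Of cap_small, cap_medium, cap_large only 2 to 3 are there at a start; the rules pass over those that are not, and their reading is None.
At some moment in a run one of lid_small, lid_medium, lid_large may be knocked a few centimetres aside while the robot is not near it.
It also fails if it takes over 210 s, if anything falls off the work surface, if the arm or the gripper's body presses on something with over 40 N, if the wrist force passes 120 N, or if a joint passes its speed limit or range.

## Working session

There is one attempt and no reset: what is moved stays moved. The work goes in short steps, Python scripts to look and compute and a tool call to move; the robot and the scene stay as the last step left them, time stands still between calls to the robot, and variables do not carry over. Pictures are saved under pics/ and viewed, at most 14 in all, crops included, and the job is handed in when it is done.

Besides the shell and the picture viewer there is one more tool, called after ">>>" in YAML: its name, and indented under it one key for each argument. drive_tool: Moves the arm, as the interface text tells. Its arguments: {"type":"object","properties":{"steps":{"type":"array"},"gripper":{"type":"number"},"force":{"type":"number"}},"required":["steps"]}

```bash
ls; mkdir -p pics
python3 - <<'E'
from station import r
import cv2
s=r.read_state(); print(s, r.grasp_offset)
for n in("scene","side","wrist"):
    c=r.read_camera(n); cv2.imwrite(f"pics/{n}0.png",c["pixels"][:,:,::-1])
    print(n,{k:(v.tolist() if hasattr(v,'tolist') else v) for k,v in c.items() if k!="pixels"})
E
```

```text
pics
{'t': 0.0, 'q': array([ 1.11403042e+00,  4.23842017e-01,  1.63072238e+00, -1.87668671e-05,
        1.08863205e+00, -1.90135380e-02]), 'joint_vel': array([ 0.00207947, -0.00013274,  0.00026557,  0.00078242,  0.00139321,
       -0.00097501]), 'joint_torque': array([ 1.17956384e-03, -5.57371473e+01, -2.81749070e+01,  4.04045761e-05,
        7.21264383e-03, -4.87312752e-05]), 'eef_pos': array([0.26465026, 0.56550243, 0.1939323 ]), 'tcp_rot': array([-6.82050554e-01, -3.06628968e+00,  2.45414626e-03]), 'ft_force': array([0.75741103, 0.15514461, 0.10767645]), 'ft_torque': array([-0.03958677,  0.00807953,  0.04973541]), 'grip_force': 0.0, 'opening': 0.9988295505105211} 0.0187
scene {'fx': 347.4344990451097, 'fy': 347.4344990451097, 'cx': 247.59631380386014, 'cy': 192.04083467511728, 'k1': -0.08683316621983586, 'world_to_cam': [[-0.3940918965984507, 0.9188989624480758, 0.017784089723286316, 0.29185069421179777], [0.5193858987135734, 0.23863168759203113, -0.8205444569884515, -0.2194731007244587], [-0.7582412975121635, -0.3141331158741927, -0.5713059777896965, 1.474973644748043], [0.0, 0.0
[... 189 characters left out ...]
 -0.6002171240909865, -0.013220641581506815, -0.4903256438011152], [-0.3716383871445851, -0.47763519853938285, -0.7960838688962463, 0.2525178647494709], [0.47150852655753, 0.6415637311009635, -0.6050418897228171, 0.7161220587085108], [0.0, 0.0, 0.0, 1.0]]}
wrist {'fx': 309.73589310953525, 'fy': 309.73589310953525, 'cx': 252.76283083007775, 'cy': 189.91810209179692, 'k1': -0.0035458726136656533, 'mount': [[7.840434970263358e-05, -0.9513992553169498, -0.3079601448809722, 0.07846587200556582], [0.9999999711043857, 4.6089313452519895e-06, 0.00024035387311543182, 0.001001974098980618], [-0.00022725312872959883, -0.30796015482706396, 0.951399228187045, -0.17928028819822478], [0.0, 0.0, 0.0, 1.0]]}
```

View pics/scene0.png

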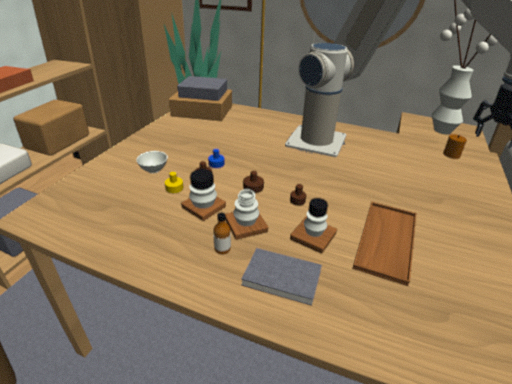

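View pics/side0.png

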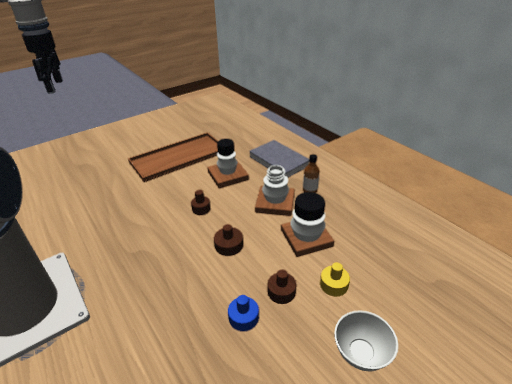

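The scene view shows the capped jars at about (203,190) and (317,215) and the open medium jar at (246,210). The lids are near (203,166), (253,182) and (298,195), and the tray is at (387,240). The side view agrees: jars at (227,165), (276,195) and (309,225), lids at (201,205), (228,240) and (282,287).

```bash
cat > h.py <<'E'
import numpy as np, cv2
from scipy.spatial.transform import Rotation as R
from station import r
def cam(n):
    s=r.read_state(); c=r.read_camera(n)
    if n=="wrist":
        T=np.eye(4);T[:3,:3]=R.from_rotvec(s["tcp_rot"]).as_matrix();T[:3,3]=s["eef_pos"]
        c["c2w"]=T@c["mount"]
    else: c["c2w"]=np.linalg.inv(c["world_to_cam"])
    c["K"]=np.array([[c["fx"],0,c["cx"]],[0,c["fy"],c["cy"]],[0,0,1]]);c["d"]=np.array([c["k1"],0,0,0])
    c["hsv"]=cv2.cvtColor(c["pixels"],cv2.COLOR_RGB2HSV)
    return c
def ray(c,uv):
    p=cv2.undistortPoints(np.array(uv,float).reshape(-1,1,2),c["K"],c["d"]).reshape(-1,2)
    return c["c2w"][:3,3],np.c_[p,np.ones(len(p))]@c["c2w"][:3,:3].T
def plane(c,uv,z):
    o,d=ray(c,uv); return (o+d*((z-o[2])/d[:,2])[:,None])
def proj(c,P):
    w=np.linalg.inv(c["c2w"]); P=np.array(P,float).reshape(-1,3)
    return cv2.projectPoints(P@w[:3,:3].T+w[:3,3],np.zeros(3),np.zeros(3),c["K"],c["d"])[0].reshape(-1,2)
def tri(c1,u1,c2,u2):
    o1,d1=ray(c1,u1);o2,d2=ray(c2,u2)
    t=np.linalg.lstsq(np.c_[d1[0],-d2[0]],o2-o1,rcond=None)[0]
    a=o1+t[0]*d1[0];b=o2+t[1]*d2[0]; return (a+b)/2,np.linalg.norm(a-b)
def blobs(m,amin):
    n,l,st,ce=cv2.connectedComponentsWithStats(m.astype(np.uint8),connectivity=4)
    return [(ce[i].round(1).tolist(),st[i].tolist()) for i in range(1,n) if st[i,4]>amin]
E
python3 - <<'E'
from h import *
C={n:cam(n) for n in("scene","side")}
# rough by triangulating knob tops/cap tops seen by eye
for n,u,v in [("small jar top",(318,202),(227,143)),("large jar cap top",(203,172),(310,199)),("med rim",(246,195),(276,171)),
  ("lid A knob",(298,188),(199,193)),("lid B knob",(254,174),(228,229)),("lid C knob",(202,164),(282,273)),("tray corner",(357,264),(140,175)),("bottle",(222,216),(313,157))]:
    p,e=tri(C["scene"],u,C["side"],v); print(n,p.round(3),round(e,4))
for n,c in C.items():
    o=cv2.resize(c["pixels"][130:290,150:430] if n=="scene" else c["pixels"][120:320,120:380],None,fx=2.8,fy=2.8,interpolation=cv2.INTER_CUBIC)
    cv2.imwrite(f"pics/{n}crop.png",o[:,:,::-1])
print("tray scene", plane(C["scene"],[(371,205),(415,211),(404,280),(355,263)],.018).round(3))
E
```

```text
small jar top [0.604 0.136 0.12 ] 0.0076
large jar cap top [ 0.607 -0.205  0.127] 0.0078
med rim [ 0.635 -0.053  0.109] 0.0025
lid A knob [0.46  0.05  0.054] 0.0027
lid B knob [ 0.445 -0.107  0.054] 0.005
lid C knob [ 0.461 -0.289  0.057] 0.0015
tray corner [ 0.452  0.327 -0.095] 0.1745
bottle [ 0.752 -0.069  0.115] 0.0046
tray scene [[0.403 0.274 0.018]
 [0.377 0.407 0.018]
 [0.684 0.389 0.018]
 [0.674 0.267 0.018]]
```

View pics/scenecrop.png

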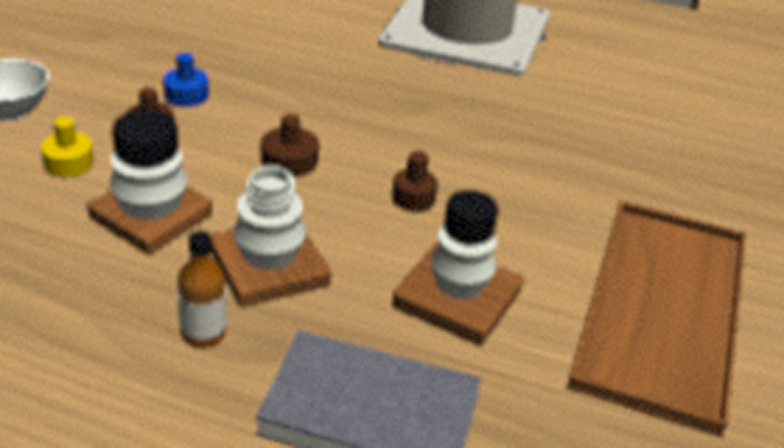

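View pics/sidecrop.png

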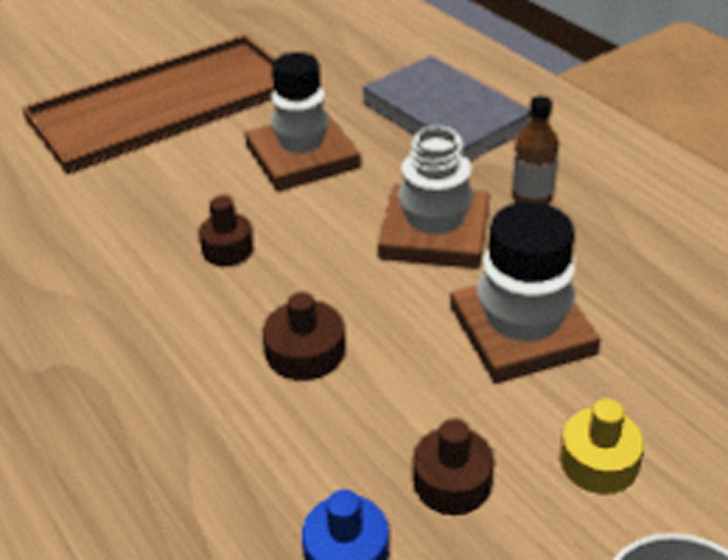

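The crops show the right-hand jar with a narrow cap (small), the middle jar open, and the left jar with a wide cap (large). Side crop: lid at (225,235) is small, (304,340) is the widest, so large, and (453,468) is medium. The blue and yellow lids are decoys. I'll move over the small jar and look with the wrist camera.

>>> drive_tool:
  steps:
    - [[-30.5,-15.4,0],0]
    - [[-30.5,-15.4,0],0]
    - [[-30.5,-15.4,0],0]
    - [[-30.5,-15.4,0],0]
    - [[-30.5,-15.4,0],0]
    - [[-30.5,-15.4,0],0]
    - [[-30.5,-15.4,0],0]
    - [[-30.5,-15.4,0],0]
  gripper: 1
  force: 60

```text
t: 0.92
eef_pos: [0.4344, 0.3496, 0.1948]
tcp_rot: [0.682, 3.067, 0.0]
ft_force: [0.4, 1.8, -0.2]
opening: 1.001
grip_force: 0.0
```

>>> drive_tool:
  steps:
    - [[-30.5,-15.4,0],0]
    - [[-30.5,-15.4,0],0]
    - [[-30.5,-15.4,0],0]
    - [[-30.5,-15.4,0],0]
    - [[-30.5,-15.4,0],0]
    - [[-30.5,-15.4,0],0]
    - [[-30.5,-15.4,0],0]
    - [[-30.5,-15.4,0],0]

```text
t: 1.58
eef_pos: [0.6032, 0.1345, 0.1947]
tcp_rot: [-0.682, -3.067, -0.0]
ft_force: [-1.2, -0.2, 0.4]
opening: 0.999
grip_force: 0.0
```

>>> drive_tool:
  steps:
    - [[0,0,0],1.06]
    - [[0,0,0],1.06]
    - [[0,0,0],1.06]
    - [[0,0,0],1.06]
    - [[0,0,0],1.06]
    - [[0,0,0],1.06]
    - [[0,0,0],1.06]
    - [[0,0,0],1.06]

```text
t: 2.25
eef_pos: [0.6023, 0.136, 0.1946]
tcp_rot: [-1.94, -2.471, 0.0]
ft_force: [-0.0, -0.1, -0.1]
opening: 1.001
grip_force: 0.0
```

>>> drive_tool:
  steps:
    - [[0,0,0],0]
    - [[0,0,0],0]

```text
t: 2.42
eef_pos: [0.6024, 0.136, 0.1946]
tcp_rot: [-1.929, -2.479, 0.0]
ft_force: [0.0, -0.7, -0.4]
opening: 0.996
grip_force: 0.0
```

```bash
cat >> h.py <<'E'
def to(p,label="",a=None):
    s=r.read_state(); M=R.from_rotvec(s["tcp_rot"]).as_matrix()
    print(label,"shift mm",(M.T@(np.array(p)-s["eef_pos"])*1e3).round(1),"q6",s["q"][5].round(3),"eef",s["eef_pos"].round(4),"F",s["ft_force"].round(1),"open",round(s["opening"],3),"t",round(s["t"],2))
def fitcircle(c,m,z):
    """largest blob of mask m -> plane points -> min enclosing circle"""
    cs=cv2.findContours(m.astype(np.uint8),cv2.RETR_EXTERNAL,cv2.CHAIN_APPROX_NONE)[0]
    k=max(cs,key=cv2.contourArea)[:,0].astype(float)
    P=plane(c,k,z)[:,:2]
    (x,y),rad=cv2.minEnclosingCircle(P.astype(np.float32)); return np.array([x,y]),rad
E
python3 - <<'E'
from h import *
c=cam("wrist"); cv2.imwrite("pics/w1.png",c["pixels"][:,:,::-1])
to((.604,.136,.19)); print(r.read_state()["q"].round(3), r.read_state()["tcp_rot"].round(3))
v=c["hsv"][:,:,2]; print(blobs(v<40,300))
E
```

```text
shift mm [-0.4  1.6  4.6] q6 -0.046 eef [0.6024 0.136  0.1946] F [0.5 0.2 0.1] open 1.002 t 2.47
[ 0.203  0.412  1.647 -0.     1.082 -0.046] [-1.929 -2.48   0.   ]
[([251.9, 177.9], [225, 149, 54, 58, 2367]), ([254.4, 341.6], [0, 249, 512, 135, 26416])]
```

View pics/w1.png

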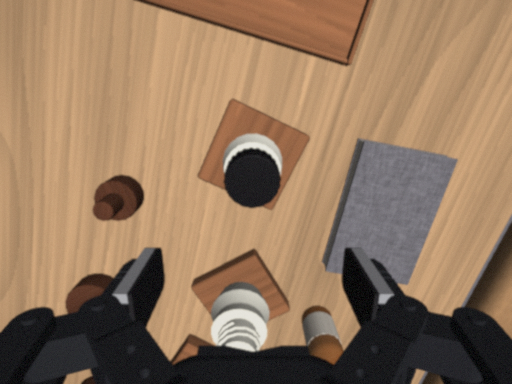

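The wrist view shows the small cap's black disc at (252,178), almost under the TCP. The small lid is at (122,195), the medium jar's rim at (240,330) and the tray edge is at the top.

```bash
cat >> h.py <<'E'
def top(c,m,z,low=True,near=(252,185)):
    """circle through the far half (image-lower) of the blob's edge, cast on plane z"""
    cs=[k for k in cv2.findContours(m.astype(np.uint8),cv2.RETR_EXTERNAL,cv2.CHAIN_APPROX_NONE)[0] if cv2.contourArea(k)>150]
    k=min(cs,key=lambda k:np.hypot(*(k[:,0].mean(0)-near)))[:,0].astype(float)
    k=k+(k-k.mean(0))/np.linalg.norm(k-k.mean(0),axis=1)[:,None]*.5
    if low: k=k[k[:,1]>k[:,1].mean()]
    P=plane(c,k,z)[:,:2]
    s=np.linalg.lstsq(np.c_[2*P,np.ones(len(P))],(P**2).sum(1),rcond=None)[0]
    ce=s[:2]; rad=np.sqrt(s[2]+ce@ce); return ce,rad,np.std(np.linalg.norm(P-ce,axis=1))
E
python3 - <<'E'
from h import *
c=cam("wrist"); v=c["hsv"][:,:,2]
m=(v<45)
p,rad,e=top(c,m,.121); print(p.round(4),rad.round(4),e)
to((*p,.085))
E
```

```text
[0.6013 0.1418] 0.023 0.00032454439674576565
 shift mm [  5.9   0.3 109.7] q6 -0.045 eef [0.6024 0.136  0.1947] F [ 0.4 -0.6  0.4] open 1.0 t 2.52
```

>>> drive_tool:
  steps:
    - [[5.9,0.3,0],0]
    - [[0,0,0],1.1]
    - [[0,0,0],1.1]
    - [[0,0,0],1.1]
    - [[0,0,0],1.1]
    - [[0,0,0],1.1]
    - [[0,0,0],1.1]
    - [[0,0,0],1.1]

```text
t: 3.18
eef_pos: [0.6012, 0.1422, 0.1947]
tcp_rot: [-2.753, -1.514, -0.0]
ft_force: [-0.6, 0.5, -0.0]
opening: 1.001
grip_force: 0.0
```

>>> drive_tool:
  steps:
    - [[0,0,0],1.1]
    - [[0,0,0],1.1]
    - [[0,0,0],1.1]
    - [[0,0,20],0]
    - [[0,0,30],0]
    - [[0,0,0],0]
    - [[0,0,0],0]

```text
t: 3.77
eef_pos: [0.5999, 0.1419, 0.1436]
tcp_rot: [-2.969, -1.025, 0.006]
ft_force: [0.4, 0.3, 1.3]
opening: 0.998
grip_force: 0.0
```

Run:
```python
from h import *
to((.6013,.1418,.085))
c=cam("wrist"); cv2.imwrite("pics/w2.png",c["pixels"][:,:,::-1])
p,rad,e=top(c,c["hsv"][:,:,2]<45,.121,near=proj(c,[.6013,.1418,.121])[0]); print(p.round(4),rad.round(4),e); to((*p,.085))
```

```text
shift mm [ 1.2  1.  58.6] q6 1.119 eef [0.5999 0.1419 0.1436] F [0.4 0.3 1.3] open 0.998 t 3.77
[0.6022 0.1412] 0.0228 0.0002448037501738242
 shift mm [ 0.3  1.4 60. ] q6 1.119 eef [0.6012 0.1421 0.145 ] F [-0.5 -0.3  1. ] open 1.002 t 3.82
```

>>> drive_tool:
  steps:
    - [[0.3,1,20],0]
    - [[0,0,20],0]
    - [[0,0,20],0]
    - [[0,0,0],0]
    - [[0,0,0],0]

```text
t: 4.23
eef_pos: [0.6025, 0.1414, 0.0855]
tcp_rot: [-2.97, -1.024, -0.0]
ft_force: [-0.1, 0.4, 1.1]
opening: 0.997
grip_force: 0.0
```

>>> drive_tool:
  steps:
    - [[0,0,0],0]
    - [[0,0,0],0]
    - [[0,0,0],0]
    - [[0,0,0],0]
    - [[0,0,0],0]
    - [[0,0,0],0]
    - [[0,0,0],0]
    - [[0,0,0],0]
  gripper: -1
  force: 60

```text
t: 4.9
eef_pos: [0.6021, 0.1412, 0.0847]
tcp_rot: [-2.97, -1.024, 0.0]
ft_force: [-0.7, 0.0, -1.1]
opening: 0.003
grip_force: 0.0
```

Run:
```python
from h import *
a=cam("wrist")["pixels"]; b=cam("side")["pixels"][80:230,150:310]; c=cam("scene")["pixels"][130:280,240:400]
f=lambda x:cv2.resize(x,(400,300))
cv2.imwrite("pics/g1.png",np.vstack([np.hstack([f(b),f(c)]),np.hstack([f(a),f(a)])])[:,:,::-1])
print(r.read_state())
```

```text
{'t': 5.05, 'q': array([ 2.11040768e-01,  5.51777179e-01,  1.71290633e+00, -1.50443332e-05,
        8.77092783e-01,  1.11797849e+00]), 'joint_vel': array([-0.00087405,  0.00169004, -0.00081384, -0.00024203, -0.00151807,
        0.00099639]), 'joint_torque': array([ 7.09344968e-04, -5.83376420e+01, -2.31718218e+01,  1.93801920e-04,
        1.78075377e-03, -5.26747976e-05]), 'eef_pos': array([0.60211631, 0.14115784, 0.08464512]), 'tcp_rot': array([-2.97009508e+00, -1.02375415e+00,  2.88544509e-04]), 'ft_force': array([-0.92261217, -0.1718736 ,  0.68341681]), 'ft_torque': array([-0.02053614, -0.00543891,  0.05981205]), 'grip_force': 0.0, 'opening': -0.0005851820890362606}
```

View pics/g1.png

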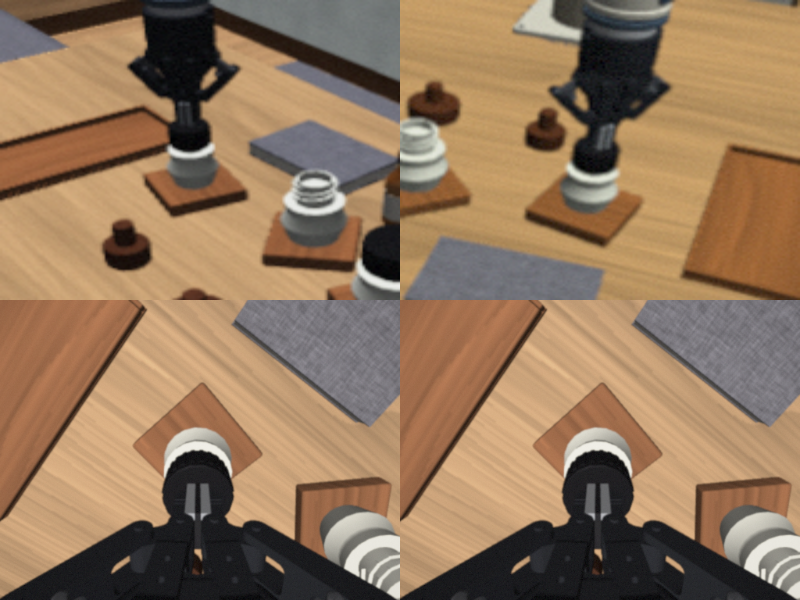

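The picture shows the fingers shut, ending on or in the cap top at about (197,490) in the lower left panel. I need a closer look to tell which.

Run:
```python
from h import *
c=cam("wrist"); s=r.read_state()
M=R.from_rotvec(s["tcp_rot"]).as_matrix()
for b in (0,.01,.0187,.03,.036,.045): print(b,proj(c,s["eef_pos"]-M[:,2]*b).round(1))
for n in("scene","side"):
    d=cam(n); print(n,proj(d,s["eef_pos"]).round(1),proj(d,s["eef_pos"]+[0,0,.036]).round(1))
    if n=="side": S=d
a=cv2.convertScaleAbs(c["pixels"][150:300,170:340],alpha=2.2,beta=20); e=S["pixels"]
u=proj(S,s["eef_pos"])[0].astype(int); e=cv2.convertScaleAbs(e[u[1]-60:u[1]+30,u[0]-51:u[0]+51],alpha=2.2,beta=20); print(u)
cv2.imwrite("pics/g2.png",np.hstack([cv2.resize(a,(400,353)),cv2.resize(e,(400,353))])[:,:,::-1])
```

```text
0 [[252.8 223.2]]
0.01 [[252.8 230. ]]
0.0187 [[252.8 236.6]]
0.03 [[252.8 246.1]]
0.036 [[252.8 251.6]]
0.045 [[252.8 260.7]]
scene [[317.1 213.5]] [[318.9 202.7]]
side [[225.2 152.2]] [[224.4 141.6]]
[225 152]
```

View pics/g2.png

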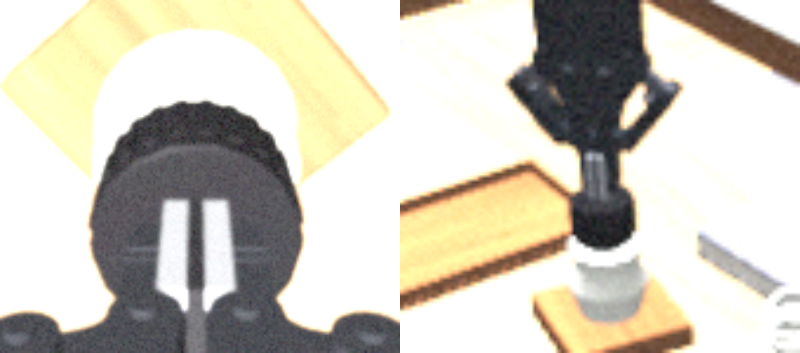

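The shut fingertips may sit well above the reported TCP. I'll raise the arm and triangulate the tips from the fixed cameras to check.

>>> drive_tool:
  steps:
    - [[0,0,-20],0]
    - [[0,0,-30],0]
    - [[0,0,-30],0]
    - [[0,0,0],0]
    - [[0,0,0],0]
    - [[0,0,0],0]

```text
t: 5.7
eef_pos: [0.6017, 0.1411, 0.1644]
tcp_rot: [-2.97, -1.024, 0.001]
ft_force: [-0.1, 0.7, -0.3]
opening: -0.002
grip_force: 0.0
```

Run:
```python
from h import *
s=r.read_state(); print(s["eef_pos"])
o=[]
for n in("scene","side","wrist"):
    d=cam(n); e=d["pixels"]
    u=proj(d,s["eef_pos"])[0].astype(int); print(n,u,[proj(d,s["eef_pos"]+[0,0,b]).round(1).tolist() for b in (0,.02,.04)])
    o.append(cv2.resize(cv2.convertScaleAbs(e[u[1]-40:u[1]+40,u[0]-26:u[0]+26],alpha=2.0,beta=20),(260,400),interpolation=cv2.INTER_NEAREST))
cv2.imwrite("pics/g3.png",np.hstack(o)[:,:,::-1])
```

```text
[0.60174083 0.14112705 0.16436094]
scene [321 188] [[[321.2, 188.8]], [[322.3, 182.3]], [[323.4, 175.5]]]
side [223 128] [[[223.2, 128.2]], [[222.7, 121.7]], [[222.2, 115.2]]]
wrist [253 223] [[[253.2, 223.1]], [[253.2, 237.7]], [[253.2, 255.8]]]
```

View pics/g3.png

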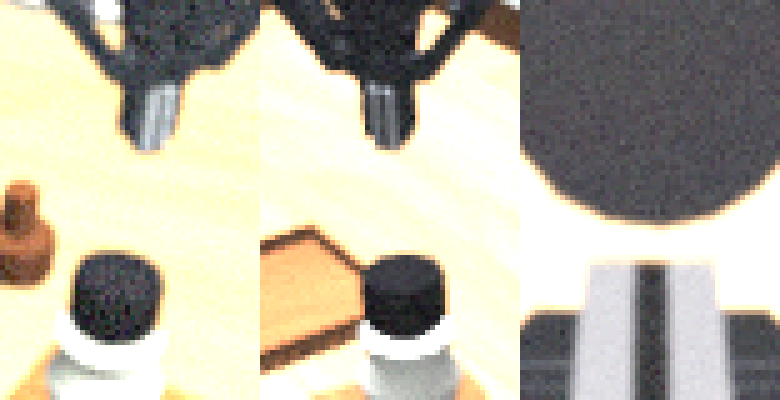

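Both fixed views put the shut tips about 33 mm above the reported TCP (scene row 178 against 189, side row 118 against 128). I'll work with an empirical tip height of eef z + 0.035 and redo the grasp lower.

>>> drive_tool:
  steps:
    - [[0,0,0],0]
    - [[0,0,0],0]
    - [[0,0,0],0]
    - [[0,0,0],0]
    - [[0,0,0],0]
    - [[0,0,0],0]
  gripper: 1

```text
t: 6.35
eef_pos: [0.6022, 0.1412, 0.1647]
tcp_rot: [-2.97, -1.024, 0.0]
ft_force: [0.3, -0.1, 0.4]
opening: 0.845
grip_force: 0.0
```

>>> drive_tool:
  steps:
    - [[0,0,20],0]
    - [[0,0,20],0]
    - [[0,0,20],0]
    - [[0,0,20],0]
    - [[0,0,20],0]
    - [[0,0,14],0]
    - [[0,0,0],0]
    - [[0,0,0],0]

```text
t: 7.02
eef_pos: [0.6018, 0.1411, 0.0503]
tcp_rot: [-2.97, -1.024, 0.002]
ft_force: [-0.4, -0.6, 0.4]
opening: 0.998
grip_force: 0.0
```

>>> drive_tool:
  steps:
    - [[0,0,0],0]
    - [[0,0,0],0]
    - [[0,0,0],0]
    - [[0,0,0],0]
    - [[0,0,0],0]
    - [[0,0,0],0]
  gripper: -1
  force: 60

```text
t: 7.52
eef_pos: [0.6031, 0.1414, 0.0524]
tcp_rot: [2.97, 1.024, 0.004]
ft_force: [-1.0, 0.1, 5.7]
opening: 0.554
grip_force: 61.3
```

Gripped at 47 mm opening. First twist, counter-clockwise and rising with the thread lead.

>>> drive_tool:
  steps:
    - [[0,0,-0.33],-1.1]
    - [[0,0,-0.33],-1.1]
    - [[0,0,-0.33],-1.1]
    - [[0,0,-0.33],-1.1]
    - [[0,0,-0.33],-1.1]
    - [[0,0,-0.33],-1.1]
    - [[0,0,-0.33],-1.1]
    - [[0,0,-0.33],-1.1]

```text
t: 8.18
eef_pos: [0.6018, 0.1419, 0.0542]
tcp_rot: [-2.199, -2.243, -0.001]
ft_force: [-3.6, 5.0, 2.1]
opening: 0.551
grip_force: 61.8
```

>>> drive_tool:
  steps:
    - [[0,0,-0.33],-1.1]
    - [[0,0,-0.33],-1.1]
    - [[0,0,-0.33],-1.1]
    - [[0,0,-0.33],-1.1]
    - [[0,0,-0.33],-1.1]
    - [[0,0,-0.33],-1.1]
    - [[0,0,0],0]
    - [[0,0,0],0]

```text
t: 8.85
eef_pos: [0.5999, 0.1414, 0.056]
tcp_rot: [-1.314, -2.85, 0.003]
ft_force: [-7.9, 1.7, 6.0]
opening: 0.555
grip_force: 62.4
```

>>> drive_tool:
  steps:
    - [[0,0,-0.33],-1.1]
    - [[0,0,-0.33],-1.1]
    - [[0,0,-0.33],-1.1]
    - [[0,0,-0.33],-1.1]
    - [[0,0,-0.33],-1.1]
    - [[0,0,-0.33],-1.1]
    - [[0,0,0],0]
    - [[0,0,0],0]

```text
t: 9.52
eef_pos: [0.5991, 0.1404, 0.0579]
tcp_rot: [-0.271, -3.125, 0.003]
ft_force: [-10.3, -2.3, 8.5]
opening: 0.552
grip_force: 62.6
```

>>> drive_tool:
  steps:
    - [[0,0,0],0]
    - [[0,0,0],0]
    - [[0,0,0],0]
    - [[0,0,0],0]
    - [[0,0,0],0]
  gripper: 1

```text
t: 9.93
eef_pos: [0.6026, 0.1413, 0.0575]
tcp_rot: [0.273, 3.129, 0.0]
ft_force: [-0.1, 0.0, 0.7]
opening: 1.0
grip_force: 0.0
```

>>> drive_tool:
  steps:
    - [[0,0,0],1.1]
    - [[0,0,0],1.1]
    - [[0,0,0],1.1]
    - [[0,0,0],1.1]
    - [[0,0,0],1.1]
    - [[0,0,0],1.1]
    - [[0,0,0],1.1]
    - [[0,0,0],1.1]

```text
t: 10.6
eef_pos: [0.6024, 0.1412, 0.0573]
tcp_rot: [1.643, 2.677, 0.0]
ft_force: [0.0, 0.5, 0.5]
opening: 1.0
grip_force: 0.0
```

>>> drive_tool:
  steps:
    - [[0,0,0],1.1]
    - [[0,0,0],1.1]
    - [[0,0,0],1.1]
    - [[0,0,0],1.1]
    - [[0,0,0],1.1]
    - [[0,0,0],1.1]
    - [[0,0,0],1.1]
    - [[0,0,0],1.1]

```text
t: 11.27
eef_pos: [0.6024, 0.1412, 0.0573]
tcp_rot: [2.663, 1.667, 0.0]
ft_force: [0.2, 0.2, -0.8]
opening: 1.0
grip_force: 0.0
```

>>> drive_tool:
  steps:
    - [[0,0,0],1.1]
    - [[0,0,0],1.1]
    - [[0,0,0],1.1]
    - [[0,0,0],1.1]
    - [[0,0,0],0]
    - [[0,0,0],0]

```text
t: 11.77
eef_pos: [0.6023, 0.1412, 0.0573]
tcp_rot: [2.968, 1.029, 0.0]
ft_force: [0.4, -0.3, -0.8]
opening: 1.0
grip_force: 0.0
```

Run:
```python
from h import *
to((.6018,.1413,.056))
c=cam("wrist"); cv2.imwrite("pics/w3.png",c["pixels"][:,:,::-1])
p,rad,e=top(c,c["hsv"][:,:,2]<45,.128,near=proj(c,[.6013,.1418,.128])[0]); print(p.round(4),rad.round(4),e)
```

```text
shift mm [-0.3 -0.4  1.3] q6 1.115 eef [0.6023 0.1412 0.0573] F [ 0.4 -0.3 -0.8] open 1.0 t 11.77
[0.6041 0.142 ] 0.0227 0.0002735999869630835
```

>>> drive_tool:
  steps:
    - [[-1.5,0,0],0]
    - [[0,0,0],0]

```text
t: 11.98
eef_pos: [0.6008, 0.1401, 0.0573]
tcp_rot: [2.969, 1.026, -0.0]
ft_force: [-0.1, -0.8, -0.4]
opening: 0.998
grip_force: 0.0
```

>>> drive_tool:
  steps:
    - [[0,0,0],0]
    - [[0,0,0],0]
    - [[0,0,0],0]
    - [[0,0,0],0]
    - [[0,0,0],0]
    - [[0,0,0],0]
  gripper: -1

```text
t: 12.48
eef_pos: [0.6011, 0.1403, 0.0577]
tcp_rot: [2.97, 1.024, 0.0]
ft_force: [-2.1, -0.2, 5.5]
opening: 0.553
grip_force: 60.9
```

>>> drive_tool:
  steps:
    - [[0,0,-0.33],-1.1]
    - [[0,0,-0.33],-1.1]
    - [[0,0,-0.33],-1.1]
    - [[0,0,-0.33],-1.1]
    - [[0,0,-0.33],-1.1]
    - [[0,0,-0.33],-1.1]
    - [[0,0,-0.33],-1.1]
    - [[0,0,-0.33],-1.1]

```text
t: 13.15
eef_pos: [0.6015, 0.1402, 0.0603]
tcp_rot: [2.198, 2.243, 0.001]
ft_force: [-0.8, -0.9, 4.0]
opening: 0.556
grip_force: 61.0
```

>>> drive_tool:
  steps:
    - [[0,0,-0.33],-1.1]
    - [[0,0,-0.33],-1.1]
    - [[0,0,-0.33],-1.1]
    - [[0,0,-0.33],-1.1]
    - [[0,0,-0.33],-1.1]
    - [[0,0,-0.33],-1.1]
    - [[0,0,-0.33],-1.1]
    - [[0,0,-0.33],-1.1]

```text
t: 13.82
eef_pos: [0.6012, 0.1405, 0.063]
tcp_rot: [0.972, 2.987, 0.001]
ft_force: [-1.8, 1.2, 4.8]
opening: 0.55
grip_force: 61.0
```

>>> drive_tool:
  steps:
    - [[0,0,-0.33],-1.1]
    - [[0,0,-0.33],-1.1]
    - [[0,0,-0.33],-1.1]
    - [[0,0,-0.33],-1.1]
    - [[0,0,-0.1],-1.1]
    - [[0,0,0],-1.1]
    - [[0,0,0],-1.1]
    - [[0,0,0],0]

```text
t: 14.48
eef_pos: [0.6016, 0.1404, 0.0652]
tcp_rot: [-0.279, 3.128, 0.0]
ft_force: [-2.3, 0.2, 8.9]
opening: 0.554
grip_force: 61.4
```

>>> drive_tool:
  steps:
    - [[0,0,-1],0]
    - [[0,0,-1],0]
    - [[0,0,0],0]

```text
t: 14.73
eef_pos: [0.6009, 0.1403, 0.0659]
tcp_rot: [0.269, -3.13, -0.0]
ft_force: [-0.7, -0.2, -0.8]
opening: 0.552
grip_force: 61.6
```

>>> drive_tool:
  steps:
    - [[0,0,-1],0]
    - [[0,0,-1],0]
    - [[0,0,0],0]

```text
t: 14.98
eef_pos: [0.601, 0.1403, 0.068]
tcp_rot: [0.269, -3.13, 0.0]
ft_force: [0.0, -0.0, 0.5]
opening: 0.555
grip_force: 61.6
```

Cap free. Lift it and carry to the tray, measuring the tray's corners from the fixed view.

>>> drive_tool:
  steps:
    - [[0,0,-20],0]
    - [[0,0,-20],0]
    - [[0,0,-25],0]
    - [[0,0,0],0]

```text
t: 15.32
eef_pos: [0.604, 0.1409, 0.1376]
tcp_rot: [-0.269, 3.123, 0.001]
ft_force: [1.4, 0.6, -0.1]
opening: 0.554
grip_force: 62.2
```

>>> drive_tool:
  steps:
    - [[-5.4,32,0],0]
    - [[-5.4,32,0],0]
    - [[-5.4,32,0],0]
    - [[-5.4,32,0],0]
    - [[-5.4,32,0],0]
    - [[-5.4,32,0],0]
    - [[0,0,0],1.1]
    - [[0,0,0],1.1]

```text
t: 15.98
eef_pos: [0.5994, 0.3372, 0.132]
tcp_rot: [-0.096, -3.14, 0.0]
ft_force: [0.2, -0.2, -1.2]
opening: 0.556
grip_force: 62.1
```

>>> drive_tool:
  steps:
    - [[0,0,0],1.1]
    - [[0,0,0],1.1]
    - [[0,0,0],1.1]
    - [[0,0,0],1.1]
    - [[0,0,0],1.1]
    - [[0,0,0],1.1]
    - [[0,0,0],1.1]
    - [[0,0,0],1.1]

```text
t: 16.65
eef_pos: [0.5998, 0.3348, 0.1322]
tcp_rot: [-1.487, -2.767, 0.001]
ft_force: [0.6, 0.1, -0.2]
opening: 0.551
grip_force: 62.1
```

>>> drive_tool:
  steps:
    - [[0,0,0],1.1]
    - [[0,0,0],1.1]
    - [[0,0,0],1.1]
    - [[0,0,0],1.1]
    - [[0,0,0],0]
    - [[0,0,0],0]

```text
t: 17.15
eef_pos: [0.5998, 0.3348, 0.1324]
tcp_rot: [-2.068, -2.364, 0.001]
ft_force: [0.4, -0.4, 0.0]
opening: 0.555
grip_force: 62.2
```

Run:
```python
from h import *
to((.6,.335,.05))
c=cam("side"); print(plane(c,[(130,160),(144.3,180),(207.5,133.6)],.018).round(3))
w=cam("wrist"); cv2.imwrite("pics/w4.png",w["pixels"][:,:,::-1])
```

```text
shift mm [ 0.2  0.2 82.4] q6 0.359 eef [0.5998 0.3348 0.1324] F [ 0.4 -0.4  0. ] open 0.555 t 17.15
[[0.387 0.389 0.018]
 [0.38  0.253 0.018]
 [0.677 0.386 0.018]]
```

View pics/w4.png

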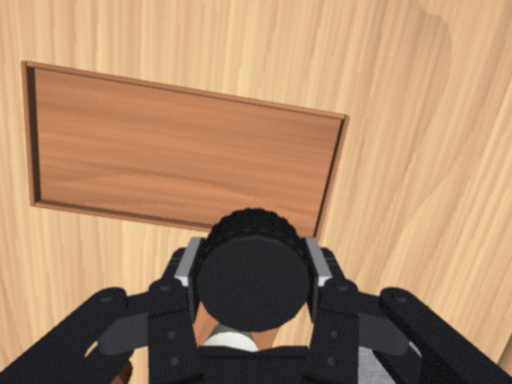

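The view shows the tray's outer corners at (24,63), (347,115), (315,237) and (32,206), with the small cap held at (252,270).

Run:
```python
from h import *
w=cam("wrist"); P=plane(w,[(24,63),(347,115),(315,237),(32,206)],.018); print(P.round(3),P.mean(0).round(3), np.linalg.norm(P-np.roll(P,-1,0),axis=1).round(3))
to((.595,.322,-.029))
```

```text
[[0.387 0.41  0.018]
 [0.68  0.403 0.018]
 [0.675 0.277 0.018]
 [0.383 0.273 0.018]] [0.531 0.341 0.018] [0.293 0.127 0.292 0.137]
 shift mm [-12.1  -6.6 161.8] q6 0.36 eef [0.6    0.3349 0.1328] F [ 0.1  0.7 -0.4] open 0.552 t 17.3
```

>>> drive_tool:
  steps:
    - [[2.7,-4.7,30],0]
    - [[0,0,35],0]
    - [[0,0,35],0]
    - [[0,0,35],0]
    - [[0,0,15],0]
    - [[0,0,5],0]
    - [[0,0,0],0]
    - [[0,0,0],0]

```text
t: 17.97
eef_pos: [0.5963, 0.3377, -0.0205]
tcp_rot: [2.072, 2.361, 0.003]
ft_force: [-0.4, -0.6, 0.8]
opening: 0.554
grip_force: 62.2
```

>>> drive_tool:
  steps:
    - [[0,0,1.5],0]
    - [[0,0,1.5],0]
    - [[0,0,1],0]
    - [[0,0,0],0]

```text
t: 18.3
eef_pos: [0.5955, 0.3373, -0.0251]
tcp_rot: [2.072, 2.361, 0.002]
ft_force: [-0.5, 0.4, -0.9]
opening: 0.552
grip_force: 62.2
```

>>> drive_tool:
  steps:
    - [[0,0,1.5],0]
    - [[0,0,1.5],0]
    - [[0,0,0],0]

```text
t: 18.55
eef_pos: [0.5949, 0.3369, -0.0292]
tcp_rot: [-2.073, -2.361, 0.001]
ft_force: [0.3, 0.2, -0.4]
opening: 0.552
grip_force: 62.2
```

>>> drive_tool:
  steps:
    - [[0,0,1.5],0]
    - [[0,0,1.5],0]
    - [[0,0,0],0]

```text
t: 18.8
eef_pos: [0.5952, 0.3371, -0.0317]
tcp_rot: [2.073, 2.361, -0.0]
ft_force: [-1.5, -1.4, 2.7]
opening: 0.557
grip_force: 62.4
```

>>> drive_tool:
  steps:
    - [[0,0,0],0]
    - [[0,0,0],0]
    - [[0,0,0],0]
    - [[0,0,0],0]
  gripper: 0.5

```text
t: 19.13
eef_pos: [0.5951, 0.337, -0.0321]
tcp_rot: [-2.073, -2.361, 0.0]
ft_force: [-0.4, 0.1, -0.5]
opening: 0.748
grip_force: 0.0
```

>>> drive_tool:
  steps:
    - [[0,0,-10],0]
    - [[0,0,-20],0]
    - [[0,0,-40],0]
    - [[0,0,-40],0]
    - [[0,0,-40],0]
    - [[0,0,-40],0]
    - [[0,0,-32],0]
    - [[0,0,0],0]

```text
t: 19.8
eef_pos: [0.5991, 0.3393, 0.1995]
tcp_rot: [2.07, 2.357, 0.02]
ft_force: [1.4, 0.5, 1.1]
opening: 0.752
grip_force: 0.0
```

>>> drive_tool:
  steps:
    - [[-38.5,-4.3,0],0]
    - [[-38.5,-4.3,0],0]
    - [[-38.5,-4.3,0],0]
    - [[-38.5,-4.3,0],0]
    - [[-38.5,-4.3,0],0]
    - [[-38.5,-4.3,0],0]
    - [[-38.5,-4.3,0],0]
    - [[-38.5,-4.3,0],0]
  gripper: 1

```text
t: 20.47
eef_pos: [0.6005, 0.0254, 0.1906]
tcp_rot: [2.072, 2.361, 0.001]
ft_force: [1.7, -0.1, 1.1]
opening: 1.0
grip_force: 0.0
```

>>> drive_tool:
  steps:
    - [[-38.5,-4.3,0],0]
    - [[-38.5,-4.3,0],0]
    - [[-38.5,-4.3,0],0]
    - [[-38.5,-4.3,0],0]
    - [[-38.5,-4.3,0],0]
    - [[-38.5,-4.3,0],0]
    - [[0,0,0],0]
    - [[0,0,0],0]

```text
t: 21.13
eef_pos: [0.6048, -0.2072, 0.1902]
tcp_rot: [2.077, 2.357, 0.0]
ft_force: [1.2, 0.8, -0.3]
opening: 1.001
grip_force: 0.0
```

Run:
```python
from h import *
w=cam("wrist"); cv2.imwrite("pics/w5.png",w["pixels"][:,:,::-1])
p,rad,e=top(w,w["hsv"][:,:,2]<45,.121,near=proj(w,[.607,-.205,.121])[0]); print(p.round(4),rad.round(4),e); to((*p,.05))
```

```text
[ 0.6087 -0.2048] 0.0325 0.0002961154984131995
 shift mm [  0.3   4.  140.1] q6 -0.475 eef [ 0.6048 -0.2056  0.1901] F [-0.8  0.5 -0.5] open 1.002 t 21.18
```

View pics/w5.png

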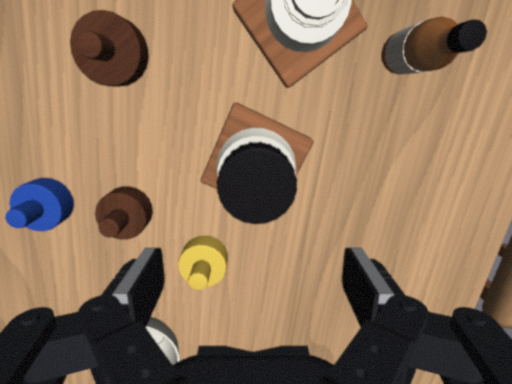

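The large cap's disc is at (256,182), with the large lid at (107,47) and the medium lid at (123,213). I'll rotate to the start of the twist range and re-measure lower.

>>> drive_tool:
  steps:
    - [[0.3,4,0],0]
    - [[0,0,0],1.1]
    - [[0,0,0],1.1]
    - [[0,0,0],1.1]
    - [[0,0,0],1.1]
    - [[0,0,0],1.1]
    - [[0,0,0],1.1]
    - [[0,0,0],1.1]

```text
t: 21.85
eef_pos: [0.6096, -0.2022, 0.1902]
tcp_rot: [-2.835, -1.354, -0.0]
ft_force: [-0.2, -0.3, 0.6]
opening: 1.002
grip_force: 0.0
```

>>> drive_tool:
  steps:
    - [[0,0,0],1.1]
    - [[0,0,0],1.1]
    - [[0,0,0],1.1]
    - [[0,0,0],1.1]
    - [[0,0,0],1.1]
    - [[0,0,0],1.1]
    - [[0,0,0],1.1]
    - [[0,0,0],1.1]

```text
t: 22.52
eef_pos: [0.6095, -0.2022, 0.1902]
tcp_rot: [-3.141, 0.048, -0.0]
ft_force: [-0.1, -0.9, 0.0]
opening: 0.999
grip_force: 0.0
```

>>> drive_tool:
  steps:
    - [[0,0,20],0]
    - [[0,0,25],0]
    - [[0,0,0],0]
    - [[0,0,0],0]

```text
t: 22.85
eef_pos: [0.6084, -0.2024, 0.1441]
tcp_rot: [-3.14, 0.04, 0.005]
ft_force: [0.5, -0.2, 0.0]
opening: 0.996
grip_force: 0.0
```

Run:
```python
from h import *
w=cam("wrist"); cv2.imwrite("pics/w6.png",w["pixels"][:,:,::-1])
p,rad,e=top(w,w["hsv"][:,:,2]<45,.121,near=proj(w,[.607,-.205,.121])[0]); print(p.round(4),rad.round(4),e); to((.6087,-.2048,.048)); to((*p,.048))
```

```text
[ 0.6095 -0.2056] 0.0325 0.00027753287717976577
 shift mm [-0.7  1.7 97.4] q6 1.256 eef [ 0.6095 -0.2031  0.1454] F [ 0.1  0.1 -0.7] open 0.997 t 22.9
 shift mm [ 0.2  2.5 97.4] q6 1.256 eef [ 0.6095 -0.2031  0.1454] F [ 0.1  0.1 -0.7] open 0.997 t 22.9
```

>>> drive_tool:
  steps:
    - [[-0.3,2.2,20],0]
    - [[0,0,25],0]
    - [[0,0,25],0]
    - [[0,0,20],0]
    - [[0,0,7],0]
    - [[0,0,0],0]
    - [[0,0,0],0]

```text
t: 23.48
eef_pos: [0.6098, -0.2067, 0.0494]
tcp_rot: [3.141, -0.042, 0.002]
ft_force: [0.4, -0.5, -0.5]
opening: 0.998
grip_force: 0.0
```

>>> drive_tool:
  steps:
    - [[0,0,0],0]
    - [[0,0,0],0]
    - [[0,0,0],0]
    - [[0,0,0],0]
    - [[0,0,0],0]
    - [[0,0,0],0]
  gripper: -1
  force: 60

```text
t: 23.98
eef_pos: [0.6103, -0.207, 0.0506]
tcp_rot: [3.14, -0.043, 0.006]
ft_force: [-0.9, 1.1, 6.4]
opening: 0.795
grip_force: 66.2
```

>>> drive_tool:
  steps:
    - [[0,0,-0.33],-1.1]
    - [[0,0,-0.33],-1.1]
    - [[0,0,-0.33],-1.1]
    - [[0,0,-0.33],-1.1]
    - [[0,0,-0.33],-1.1]
    - [[0,0,-0.33],-1.1]
    - [[0,0,-0.33],-1.1]
    - [[0,0,-0.33],-1.1]

```text
t: 24.65
eef_pos: [0.61, -0.2054, 0.0526]
tcp_rot: [-2.829, -1.365, -0.004]
ft_force: [-0.2, 7.9, 4.0]
opening: 0.797
grip_force: 67.4
```

>>> drive_tool:
  steps:
    - [[0,0,-0.33],-1.1]
    - [[0,0,-0.33],-1.1]
    - [[0,0,-0.33],-1.1]
    - [[0,0,-0.33],-1.1]
    - [[0,0,-0.33],-1.1]
    - [[0,0,-0.33],-1.1]
    - [[0,0,-0.33],-1.1]
    - [[0,0,-0.33],-1.1]

```text
t: 25.32
eef_pos: [0.6084, -0.2049, 0.0551]
tcp_rot: [-1.926, -2.48, -0.002]
ft_force: [-3.7, 8.4, 8.0]
opening: 0.798
grip_force: 67.8
```

>>> drive_tool:
  steps:
    - [[0,0,-0.33],-1.1]
    - [[0,0,-0.33],-1.1]
    - [[0,0,-0.33],-1.1]
    - [[0,0,-0.33],-1.1]
    - [[0,0,-0.33],-1.1]
    - [[0,0,-0.33],-1.1]
    - [[0,0,0],0]
    - [[0,0,0],0]

```text
t: 25.98
eef_pos: [0.6071, -0.2057, 0.0571]
tcp_rot: [-0.977, -2.982, -0.0]
ft_force: [-8.7, 5.3, 10.0]
opening: 0.793
grip_force: 67.8
```

>>> drive_tool:
  steps:
    - [[0,0,0],0]
    - [[0,0,0],0]
    - [[0,0,0],0]
    - [[0,0,0],0]
    - [[0,0,0],0]
  gripper: 1

```text
t: 26.4
eef_pos: [0.6092, -0.2068, 0.0557]
tcp_rot: [0.98, 2.984, -0.0]
ft_force: [-0.9, -0.0, 0.3]
opening: 0.999
grip_force: 0.0
```

>>> drive_tool:
  steps:
    - [[0,0,0],1.1]
    - [[0,0,0],1.1]
    - [[0,0,0],1.1]
    - [[0,0,0],1.1]
    - [[0,0,0],1.1]
    - [[0,0,0],1.1]
    - [[0,0,0],1.1]
    - [[0,0,0],1.1]

```text
t: 27.07
eef_pos: [0.6089, -0.2067, 0.0553]
tcp_rot: [2.212, 2.231, 0.0]
ft_force: [0.9, -0.0, -0.6]
opening: 0.997
grip_force: 0.0
```

>>> drive_tool:
  steps:
    - [[0,0,0],1.1]
    - [[0,0,0],1.1]
    - [[0,0,0],1.1]
    - [[0,0,0],1.1]
    - [[0,0,0],1.1]
    - [[0,0,0],1.1]
    - [[0,0,0],1.1]
    - [[0,0,0],1.1]

```text
t: 27.73
eef_pos: [0.6089, -0.2067, 0.0553]
tcp_rot: [2.973, 1.015, 0.0]
ft_force: [-0.0, -1.0, 0.5]
opening: 1.0
grip_force: 0.0
```

>>> drive_tool:
  steps:
    - [[0,0,0],1.1]
    - [[0,0,0],1.1]
    - [[0,0,0],1.1]
    - [[0,0,0],1.1]
    - [[0,0,0],1.1]
    - [[0,0,0],1.1]
    - [[0,0,0],0]
    - [[0,0,0],0]

```text
t: 28.4
eef_pos: [0.6088, -0.2066, 0.0553]
tcp_rot: [3.141, -0.038, 0.0]
ft_force: [0.6, -0.6, 0.3]
opening: 1.001
grip_force: 0.0
```

>>> drive_tool:
  steps:
    - [[-0.4,0,0.5],0]
    - [[0,0,0],0]
    - [[0,0,0],0]
    - [[0,0,0],0]
    - [[0,0,0],0]
    - [[0,0,0],0]
  gripper: -1

```text
t: 28.9
eef_pos: [0.6086, -0.2066, 0.0555]
tcp_rot: [3.141, -0.04, 0.001]
ft_force: [-1.0, -0.5, 5.1]
opening: 0.797
grip_force: 65.9
```

>>> drive_tool:
  steps:
    - [[0,0,-0.33],-1.1]
    - [[0,0,-0.33],-1.1]
    - [[0,0,-0.33],-1.1]
    - [[0,0,-0.33],-1.1]
    - [[0,0,-0.33],-1.1]
    - [[0,0,-0.33],-1.1]
    - [[0,0,-0.33],-1.1]
    - [[0,0,-0.33],-1.1]

```text
t: 29.57
eef_pos: [0.6089, -0.2068, 0.0581]
tcp_rot: [2.827, 1.369, 0.001]
ft_force: [-0.8, 0.3, 4.4]
opening: 0.798
grip_force: 66.0
```

>>> drive_tool:
  steps:
    - [[0,0,-0.33],-1.1]
    - [[0,0,-0.33],-1.1]
    - [[0,0,-0.33],-1.1]
    - [[0,0,-0.33],-1.1]
    - [[0,0,-0.33],-1.1]
    - [[0,0,-0.33],-1.1]
    - [[0,0,-0.33],-1.1]
    - [[0,0,-0.1],-1.1]

```text
t: 30.23
eef_pos: [0.609, -0.2066, 0.0607]
tcp_rot: [1.923, 2.483, 0.001]
ft_force: [-0.6, 1.0, 7.2]
opening: 0.797
grip_force: 66.3
```

>>> drive_tool:
  steps:
    - [[0,0,0],-1.1]
    - [[0,0,0],-1.1]
    - [[0,0,0],-1.1]
    - [[0,0,0],-1.1]
    - [[0,0,0],-1.1]
    - [[0,0,0],-1.1]
    - [[0,0,0],0]

```text
t: 30.82
eef_pos: [0.6094, -0.2068, 0.0625]
tcp_rot: [0.967, 2.987, -0.0]
ft_force: [-3.5, 1.9, 18.1]
opening: 0.796
grip_force: 67.4
```

>>> drive_tool:
  steps:
    - [[0,0,-1],0]
    - [[0,0,-1],0]
    - [[0,0,0],0]

```text
t: 31.07
eef_pos: [0.609, -0.2068, 0.0627]
tcp_rot: [0.977, 2.984, -0.0]
ft_force: [-0.5, 0.3, 8.3]
opening: 0.795
grip_force: 67.6
```

>>> drive_tool:
  steps:
    - [[0,0,-1],0]
    - [[0,0,-1],0]
    - [[0,0,0],0]

```text
t: 31.32
eef_pos: [0.608, -0.2064, 0.0635]
tcp_rot: [-0.979, -2.984, -0.0]
ft_force: [0.2, 0.0, -0.3]
opening: 0.797
grip_force: 67.3
```

>>> drive_tool:
  steps:
    - [[0,0,-1],0]
    - [[0,0,-1],0]
    - [[0,0,0],0]

```text
t: 31.57
eef_pos: [0.6083, -0.2065, 0.0657]
tcp_rot: [-0.98, -2.985, -0.0]
ft_force: [0.1, -0.1, -1.0]
opening: 0.796
grip_force: 67.3
```

>>> drive_tool:
  steps:
    - [[0,0,-20],0]
    - [[0,0,-35],0]
    - [[0,0,-40],0]
    - [[29,23.8,0],0]
    - [[29,23.8,0],0]
    - [[29,23.8,0],0]
    - [[29,23.8,0],0]
    - [[29,23.8,0],0]

```text
t: 32.23
eef_pos: [0.5613, -0.0234, 0.161]
tcp_rot: [0.981, 2.984, 0.0]
ft_force: [0.6, 0.9, -0.5]
opening: 0.794
grip_force: 69.4
```

>>> drive_tool:
  steps:
    - [[29,23.8,0],0]
    - [[29,23.8,0],0]
    - [[29,23.8,0],0]
    - [[29,23.8,0],0]
    - [[29,23.8,0],0]
    - [[29,23.8,0],0]
    - [[29,23.8,0],0]
    - [[29,23.8,0],0]

```text
t: 32.9
eef_pos: [0.4874, 0.2678, 0.161]
tcp_rot: [0.98, 2.985, 0.0]
ft_force: [1.4, 0.6, -0.4]
opening: 0.798
grip_force: 69.4
```

>>> drive_tool:
  steps:
    - [[29,23.8,0],0]
    - [[29,23.8,0],0]
    - [[0,0,0],0]
    - [[0,0,0],0]

```text
t: 33.23
eef_pos: [0.4689, 0.3406, 0.1607]
tcp_rot: [0.975, 2.986, -0.0]
ft_force: [1.3, -0.8, -1.2]
opening: 0.798
grip_force: 69.4
```

>>> drive_tool:
  steps:
    - [[0,0,0],1.1]
    - [[0,0,0],1.1]
    - [[0,0,0],1.1]
    - [[0,0,0],1.1]
    - [[0,0,0],1.1]
    - [[0,0,0],1.1]
    - [[0,0,0],1.1]
    - [[0,0,0],1.1]

```text
t: 33.9
eef_pos: [0.47, 0.3372, 0.1607]
tcp_rot: [2.213, 2.229, -0.001]
ft_force: [-0.3, 0.2, -0.2]
opening: 0.795
grip_force: 69.4
```

Run:
```python
from h import *
to((.468,.337,-.025))
w=cam("wrist"); cv2.imwrite("pics/w7.png",w["pixels"][:,:,::-1])
print(blobs(w["hsv"][:,:,2]<45,300))
```

```text
shift mm [-1.000e-01 -1.900e+00  1.857e+02] q6 0.595 eef [0.47   0.3372 0.1607] F [-0.3  0.2 -0.2] open 0.795 t 33.9
[([357.1, 161.9], [346, 146, 37, 41, 448]), ([254.0, 329.5], [0, 192, 512, 192, 27051])]
```

>>> drive_tool:
  steps:
    - [[0,-1.9,35],0]
    - [[0,0,40],0]
    - [[0,0,40],0]
    - [[0,0,35],0]
    - [[0,0,25],0]
    - [[0,0,12],0]
    - [[0,0,0],0]
    - [[0,0,0],0]

```text
t: 34.62
eef_pos: [0.4682, 0.3384, -0.0259]
tcp_rot: [-2.205, -2.238, 0.001]
ft_force: [0.4, 0.6, 0.1]
opening: 0.792
grip_force: 69.4
```

>>> drive_tool:
  steps:
    - [[0,0,1.5],0]
    - [[0,0,1.5],0]
    - [[0,0,1.5],0]
    - [[0,0,1.5],0]
    - [[0,0,0],0]

```text
t: 35.03
eef_pos: [0.468, 0.339, -0.0317]
tcp_rot: [2.205, 2.238, 0.001]
ft_force: [0.5, 0.0, -0.3]
opening: 0.789
grip_force: 69.4
```

>>> drive_tool:
  steps:
    - [[0,0,1],0]
    - [[0,0,1],0]
    - [[0,0,0],0]

```text
t: 35.28
eef_pos: [0.4677, 0.3388, -0.0343]
tcp_rot: [-2.205, -2.238, 0.0]
ft_force: [0.2, 0.5, -1.4]
opening: 0.796
grip_force: 69.4
```

>>> drive_tool:
  steps:
    - [[0,0,1.5],0]
    - [[0,0,0],0]
    - [[0,0,0],0]

```text
t: 35.53
eef_pos: [0.4678, 0.3389, -0.035]
tcp_rot: [-2.205, -2.238, -0.0]
ft_force: [-2.5, -1.6, 7.9]
opening: 0.797
grip_force: 70.3
```

>>> drive_tool:
  steps:
    - [[0,0,0],0]
    - [[0,0,0],0]
    - [[0,0,0],0]
    - [[0,0,0],0]
  gripper: 0.9

```text
t: 35.87
eef_pos: [0.4678, 0.3388, -0.0358]
tcp_rot: [-2.205, -2.238, 0.0]
ft_force: [-0.6, 1.5, -0.5]
opening: 0.949
grip_force: 0.0
```

>>> drive_tool:
  steps:
    - [[0,0,-10],0]
    - [[0,0,-20],0]
    - [[0,0,-40],0]
    - [[0,0,-40],0]
    - [[0,0,-40],0]
    - [[0,0,-40],0]
    - [[0,0,0],0]
    - [[0,0,0],0]

```text
t: 36.53
eef_pos: [0.4694, 0.3399, 0.1578]
tcp_rot: [2.204, 2.237, 0.01]
ft_force: [-0.6, -0.3, -0.7]
opening: 0.949
grip_force: 0.0
```

>>> drive_tool:
  steps:
    - [[-36.2,-1.5,0],0]
    - [[-36.2,-1.5,0],0]
    - [[-36.2,-1.5,0],0]
    - [[-36.2,-1.5,0],0]
    - [[-36.2,-1.5,0],0]
    - [[-36.2,-1.5,0],0]
    - [[-36.2,-1.5,0],0]
    - [[-36.2,-1.5,0],0]

```text
t: 37.2
eef_pos: [0.4584, 0.0474, 0.1531]
tcp_rot: [-2.204, -2.237, 0.003]
ft_force: [0.8, 0.1, -0.1]
opening: 0.952
grip_force: 0.0
```

>>> drive_tool:
  steps:
    - [[0,0,0],0]
    - [[0,0,0],0]

```text
t: 37.37
eef_pos: [0.4588, 0.0474, 0.1532]
tcp_rot: [-2.208, -2.232, 0.003]
ft_force: [0.4, 0.7, -0.4]
opening: 0.949
grip_force: 0.0
```

Run:
```python
from h import *
s=cam("scene")["pixels"]; w=cam("wrist"); f=cam("side")["pixels"]
cv2.imwrite("pics/m1.png",np.hstack([cv2.resize(s[120:300,150:430],(400,257)),cv2.resize(w["pixels"],(343,257))])[:,:,::-1])
cv2.imwrite("pics/side8.png",f[:,:,::-1]); cv2.imwrite("pics/w8.png",w["pixels"][:,:,::-1])
to((.46,.05,.12))
h=w["hsv"]; print([np.median(h[y-6:y+6,x-6:x+6].reshape(-1,3),axis=0) for x,y in [(252,185)]])
```

```text
shift mm [ 0.2  0.4 33.7] q6 0.067 eef [0.4596 0.0498 0.1537] F [-0.3  0.6 -0.7] open 0.953 t 37.52
[array([  9., 140.,  90.])]
```

View pics/m1.png

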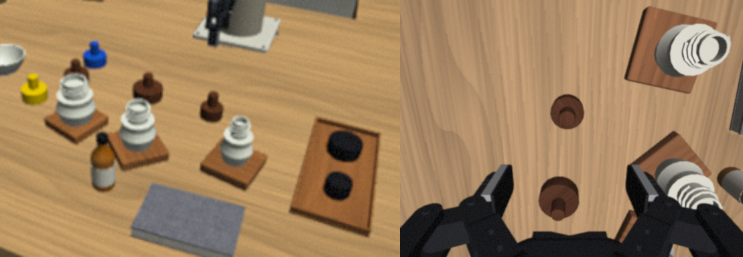

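Both black caps lie in the tray and all three jars are open. The small lid shows in the wrist view near (249,165).

Run:
```python
from h import *
w=cam("wrist"); h=w["hsv"]; m=h[:,:,2]<125
m[240:]=False
print(blobs(m,300)); p,rad,e=top(w,m,.03,near=(249,165)); print(p.round(4),rad,e)
# knob: darker/lighter?
print(h[140:200:6,249].tolist())
to((*p,.0))
c=np.zeros_like(w["pixels"])
```

```text
[([358.7, 79.7], [334, 13, 96, 128, 949]), ([395.5, 89.7], [378, 52, 46, 66, 1240]), ([477.0, 73.5], [465, 57, 21, 36, 387]), ([504.1, 160.5], [490, 86, 22, 117, 1317]), ([248.7, 167.7], [224, 142, 50, 52, 2042]), ([385.0, 218.9], [352, 197, 63, 43, 674])]
[0.4562 0.0526] 0.025145163889564844 0.0002802698535432782
[[15, 102, 183], [9, 142, 72], [9, 135, 85], [8, 136, 88], [9, 130, 57], [9, 142, 97], [10, 140, 93], [10, 141, 94], [8, 147, 92], [15, 107, 148]]
 shift mm [  2.5  -3.4 153.9] q6 0.066 eef [0.4598 0.0501 0.1539] F [ 0.7  0.7 -0.8] open 0.947 t 37.57
```

>>> drive_tool:
  steps:
    - [[2.3,-3.5,25],0]
    - [[0,0,35],0]
    - [[0,0,40],0]
    - [[0,0,30],0]
    - [[0,0,15],0]
    - [[0,0,8.5],0]
    - [[0,0,0],0]
    - [[0,0,0],0]
  gripper: 0.9

```text
t: 38.23
eef_pos: [0.4567, 0.052, 0.0009]
tcp_rot: [-2.204, -2.239, 0.0]
ft_force: [-0.4, -0.1, 0.0]
opening: 0.948
grip_force: 0.0
```

>>> drive_tool:
  steps:
    - [[0,0,0],0]
    - [[0,0,0],0]
    - [[0,0,0],0]
    - [[0,0,0],0]
    - [[0,0,0],0]
    - [[0,0,0],0]
    - [[0,0,0],0]
    - [[0,0,0],0]
  gripper: -1
  force: 50

```text
t: 38.9
eef_pos: [0.457, 0.0513, 0.0016]
tcp_rot: [2.205, 2.237, 0.001]
ft_force: [-1.2, -0.1, 7.2]
opening: 0.264
grip_force: 48.6
```

>>> drive_tool:
  steps:
    - [[0,0,-20],0]
    - [[0,0,-40],0]
    - [[0,0,-40],0]
    - [[0,0,-40],0]
    - [[0,0,-15],0]
    - [[0,0,0],0]

```text
t: 39.4
eef_pos: [0.4594, 0.0515, 0.1601]
tcp_rot: [2.201, 2.233, 0.01]
ft_force: [0.3, 1.0, -1.1]
opening: 0.263
grip_force: 49.2
```

>>> drive_tool:
  steps:
    - [[17.3,29.1,0],0]
    - [[17.3,29.1,0],0]
    - [[17.3,29.1,0],0]
    - [[17.3,29.1,0],0]
    - [[17.3,29.1,0],0]
    - [[0,0,0],0]
    - [[0,0,0],0]
    - [[0,0,0],0]

```text
t: 40.07
eef_pos: [0.599, 0.1394, 0.154]
tcp_rot: [-2.204, -2.236, 0.005]
ft_force: [-0.9, -0.2, -0.4]
opening: 0.264
grip_force: 49.4
```

Run:
```python
from h import *
to((.6013,.1400,.13))
w=cam("wrist"); cv2.imwrite("pics/w9.png",w["pixels"][:,:,::-1])
s=r.read_state()
# lid in hand: expected disc centre at TCP xy, z=eef+.03
h=w["hsv"]; z=s["eef_pos"][2]+.029
print("expected px",proj(w,s["eef_pos"]+[0,0,.029]), s["tcp_rot"])
# jar medium/large visible? 
print(blobs(h[:,:,2]<125,800))
```

```text
shift mm [ 0.5  2.4 24. ] q6 0.195 eef [0.599  0.1394 0.154 ] F [-0.9 -0.2 -0.4] open 0.264 t 40.07
expected px [[250.60871408 245.24942335]] [-2.20414593 -2.23616568  0.00430697]
[([170.4, 29.2], [16, 0, 326, 43, 1670]), ([369.3, 189.2], [359, 121, 29, 152, 1630]), ([254.4, 320.6], [0, 185, 512, 199, 42861])]
```

View pics/w9.png

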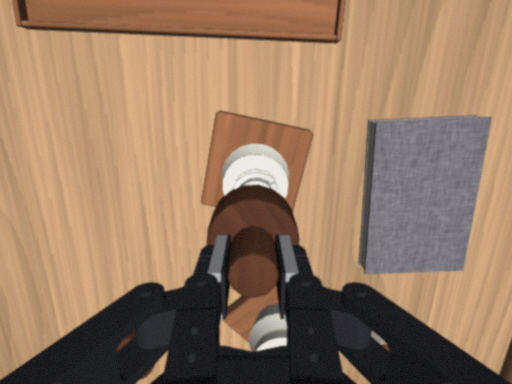

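The small lid hangs straight at (253,215) above the small jar's neck (255,180). I'll check its offset in the hand before lowering.

```bash
cat >> h.py <<'E'
from scipy.optimize import least_squares
def held(radius,dz=-.001,cols=36):
    """offset of the held lid from TCP in tool x,y (m): near arc of its bottom rim"""
    w=cam("wrist"); s=r.read_state(); M=R.from_rotvec(s["tcp_rot"]).as_matrix()
    m=cv2.medianBlur(((w["hsv"][:,:,2]<125)*255).astype(np.uint8),5)>0
    K=[]
    for u in range(252-cols,252+cols+1,2):
        col=m[:235,u]; v=234
        while v>0 and col[v]: v-=1
        K.append((u,v+.5))
    K=np.array(K); P=(plane(w,K,s["eef_pos"][2]+dz)-s["eef_pos"])@M
    f=lambda c:np.hypot(P[:,0]-c[0],P[:,1]-c[1])-radius
    q=least_squares(f,[0,0],loss="soft_l1",f_scale=.0005); print("held offset mm",(q.x*1e3).round(2),"res",np.abs(q.fun).mean()*1e3,K[::6].tolist()); return q.x
E
python3 -c "
from h import *
held(.0255)"
```

```text
held offset mm [-0.49  0.48] res 0.2915296886193713 [[216.0, 204.5], [228.0, 192.5], [240.0, 185.5], [252.0, 184.5], [264.0, 186.5], [276.0, 191.5], [288.0, 202.5]]
```

>>> drive_tool:
  steps:
    - [[0.8,2.2,10],0]
    - [[0,0,12],0]
    - [[0,0,8],0]
    - [[0,0,0],0]
    - [[0,0,0],0]
    - [[0,0,0],0]

```text
t: 40.67
eef_pos: [0.6029, 0.1407, 0.1257]
tcp_rot: [-2.205, -2.237, 0.0]
ft_force: [0.8, -0.6, -0.6]
opening: 0.262
grip_force: 49.4
```

>>> drive_tool:
  steps:
    - [[0,0,3],0]
    - [[0,0,3],0]
    - [[0,0,3],0]
    - [[0,0,0],0]
    - [[0,0,0],0]

```text
t: 41.08
eef_pos: [0.6027, 0.1407, 0.1166]
tcp_rot: [-2.205, -2.237, 0.001]
ft_force: [-0.4, 0.4, 0.4]
opening: 0.263
grip_force: 49.4
```

>>> drive_tool:
  steps:
    - [[0,-1.4,0],0]
    - [[0,0,2],0]
    - [[0,0,2],0]
    - [[0,0,2],0]
    - [[0,0,0],0]

```text
t: 41.5
eef_pos: [0.6012, 0.1407, 0.1103]
tcp_rot: [-2.205, -2.237, 0.001]
ft_force: [0.4, 0.8, -0.3]
opening: 0.261
grip_force: 49.4
```

>>> drive_tool:
  steps:
    - [[0,0,2],0]
    - [[0,0,2],0]
    - [[0,0,2],0]
    - [[0,0,2],0]
    - [[0,0,0],0]
    - [[0,0,0],0]

```text
t: 42.0
eef_pos: [0.6014, 0.1407, 0.1026]
tcp_rot: [-2.205, -2.237, 0.001]
ft_force: [-0.1, -0.2, -1.2]
opening: 0.26
grip_force: 49.4
```

Sliding on freely. Pushing the rest of the way down.

>>> drive_tool:
  steps:
    - [[0,0,2],0]
    - [[0,0,2],0]
    - [[0,0,2],0]
    - [[0,0,2],0]
    - [[0,0,0],0]

```text
t: 42.42
eef_pos: [0.6011, 0.1406, 0.0943]
tcp_rot: [-2.205, -2.237, 0.001]
ft_force: [-0.7, 0.0, -0.2]
opening: 0.267
grip_force: 49.4
```

>>> drive_tool:
  steps:
    - [[0,0,1.5],0]
    - [[0,0,1.5],0]
    - [[0,0,0],0]
    - [[0,0,0],0]

```text
t: 42.75
eef_pos: [0.6017, 0.1408, 0.0927]
tcp_rot: [2.205, 2.237, 0.001]
ft_force: [-1.5, -0.9, 6.5]
opening: 0.264
grip_force: 50.1
```

>>> drive_tool:
  steps:
    - [[0,0,1.5],0]
    - [[0,0,0],0]
    - [[0,0,0],0]

```text
t: 43.0
eef_pos: [0.6017, 0.1408, 0.0926]
tcp_rot: [2.205, 2.237, 0.001]
ft_force: [-7.2, -0.7, 16.9]
opening: 0.263
grip_force: 51.4
```

>>> drive_tool:
  steps:
    - [[0,0,0],0]
    - [[0,0,0],0]
    - [[0,0,0],0]
    - [[0,0,0],0]
  gripper: 0.4

```text
t: 43.33
eef_pos: [0.6014, 0.1407, 0.0901]
tcp_rot: [-2.205, -2.237, 0.0]
ft_force: [0.5, -0.2, 0.4]
opening: 0.697
grip_force: 0.0
```

>>> drive_tool:
  steps:
    - [[0,0,-10],0]
    - [[0,0,-20],0]
    - [[0,0,-35],0]
    - [[0,0,-25],0]
    - [[0,0,0],0]
    - [[0,0,0],0]

```text
t: 43.83
eef_pos: [0.6028, 0.141, 0.1826]
tcp_rot: [2.204, 2.236, 0.005]
ft_force: [-0.4, -0.8, -0.6]
opening: 0.702
grip_force: 0.0
```

>>> drive_tool:
  steps:
    - [[-30.7,-20,0],0]
    - [[-30.7,-20,0],0]
    - [[-30.7,-20,0],0]
    - [[-30.7,-20,0],0]
    - [[-30.7,-20,0],0]
    - [[-30.7,-20,0],0]
    - [[-30.7,-20,0],0]
    - [[-30.7,-20,0],0]
  gripper: 0.9

```text
t: 44.5
eef_pos: [0.4429, -0.1081, 0.1793]
tcp_rot: [-2.203, -2.237, 0.002]
ft_force: [0.2, 0.2, 0.5]
opening: 0.946
grip_force: 0.0
```

>>> drive_tool:
  steps:
    - [[0,0,25],0]
    - [[0,0,0],0]
    - [[0,0,0],0]

```text
t: 44.75
eef_pos: [0.4435, -0.1069, 0.1541]
tcp_rot: [-2.204, -2.234, 0.003]
ft_force: [-0.3, 0.3, 1.3]
opening: 0.949
grip_force: 0.0
```

Run:
```python
from h import *
w=cam("wrist"); h=w["hsv"]; m=h[:,:,2]<125; m[240:]=False
cv2.imwrite("pics/w10.png",w["pixels"][:,:,::-1])
print(blobs(m,500)); p,rad,e=top(w,m,.03,near=(252,170)); print(p.round(4),rad,e); to((*p,0))
```

```text
[([409.1, 109.6], [371, 43, 91, 142, 1289]), ([438.7, 127.2], [417, 89, 58, 74, 1722]), ([251.8, 170.1], [218, 135, 69, 71, 3798]), ([382.1, 218.6], [351, 201, 100, 39, 612])]
[ 0.4429 -0.1069] 0.03495344125342188 0.0003184717534782591
 shift mm [ -0.3  -1.5 154.9] q6 -0.276 eef [ 0.4447 -0.1067  0.1549] F [-0.4  0.7 -0.9] open 0.945 t 44.8
```

The radius of 35 mm confirms this is the large lid.

>>> drive_tool:
  steps:
    - [[-0.3,-1.5,25],0]
    - [[0,0,35],0]
    - [[0,0,40],0]
    - [[0,0,30],0]
    - [[0,0,15],0]
    - [[0,0,9],0]
    - [[0,0,0],0]
    - [[0,0,0],0]

```text
t: 45.47
eef_pos: [0.4444, -0.107, 0.0017]
tcp_rot: [2.204, 2.239, 0.0]
ft_force: [0.6, -0.5, 0.4]
opening: 0.954
grip_force: 0.0
```

>>> drive_tool:
  steps:
    - [[0,0,0],0]
    - [[0,0,0],0]
    - [[0,0,0],0]
    - [[0,0,0],0]
    - [[0,0,0],0]
    - [[0,0,0],0]
    - [[0,0,0],0]
    - [[0,0,0],0]
  gripper: -1
  force: 50

```text
t: 46.13
eef_pos: [0.444, -0.1077, 0.0022]
tcp_rot: [2.205, 2.237, 0.001]
ft_force: [-0.8, 0.4, 9.9]
opening: 0.262
grip_force: 48.5
```

>>> drive_tool:
  steps:
    - [[0,0,-20],0]
    - [[0,0,-40],0]
    - [[0,0,-40],0]
    - [[0,0,-40],0]
    - [[0,0,-15],0]
    - [[0,0,0],0]
    - [[0,0,0],0]

```text
t: 46.72
eef_pos: [0.4439, -0.1077, 0.1571]
tcp_rot: [2.204, 2.236, 0.002]
ft_force: [-0.4, 0.1, -1.6]
opening: 0.264
grip_force: 49.3
```

Run:
```python
from h import *
to((.609,-.2067,.15)); held(.0355)
```

```text
shift mm [-101.4  163.6    7.5] q6 -0.278 eef [ 0.4439 -0.1077  0.1571] F [-0.4  0.1 -1.6] open 0.264 t 46.72
held offset mm [-1.43  1.83] res 0.18802069283022907 [[216.0, 181.5], [228.0, 173.5], [240.0, 170.5], [252.0, 168.5], [264.0, 169.5], [276.0, 173.5], [288.0, 180.5]]
```

>>> drive_tool:
  steps:
    - [[-16.8,27.2,0],0]
    - [[-16.8,27.2,0],0]
    - [[-16.8,27.2,0],0]
    - [[-16.8,27.2,0],0]
    - [[-16.8,27.2,0],0]
    - [[-16.8,27.2,0],0]
    - [[0,0,0],0]
    - [[0,0,0],0]

```text
t: 47.43
eef_pos: [0.6076, -0.2061, 0.1529]
tcp_rot: [-2.203, -2.234, 0.003]
ft_force: [-0.3, 0.5, -1.8]
opening: 0.258
grip_force: 49.5
```

>>> drive_tool:
  steps:
    - [[0,0,15],0]
    - [[0,0,10],0]
    - [[0,0,5],0]
    - [[0,0,0],0]
    - [[0,0,0],0]
    - [[0,0,0],0]

```text
t: 47.93
eef_pos: [0.6083, -0.2058, 0.1267]
tcp_rot: [2.205, 2.238, 0.0]
ft_force: [0.5, -0.2, -1.4]
opening: 0.267
grip_force: 49.5
```

Run:
```python
from h import *
to((.6087,-.2065,.12)); held(.0355,cols=50)
```

```text
shift mm [-0.7  0.4  6.7] q6 -0.359 eef [ 0.6083 -0.2058  0.1267] F [ 0.5 -0.2 -1.4] open 0.267 t 47.93
held offset mm [-0.7   0.57] res 0.18275628831319074 [[202.0, 196.5], [214.0, 183.5], [226.0, 175.5], [238.0, 170.5], [250.0, 168.5], [262.0, 169.5], [274.0, 172.5], [286.0, 179.5], [298.0, 190.5]]
```

Well aligned. Lowering.

>>> drive_tool:
  steps:
    - [[0,0,4],0]
    - [[0,0,3],0]
    - [[0,0,3],0]
    - [[0,0,3],0]
    - [[0,0,2],0]
    - [[0,0,0],0]
    - [[0,0,0],0]

```text
t: 48.57
eef_pos: [0.6082, -0.2059, 0.1111]
tcp_rot: [-2.205, -2.237, 0.0]
ft_force: [-0.2, 0.0, -0.6]
opening: 0.262
grip_force: 49.5
```

>>> drive_tool:
  steps:
    - [[0,0,2],0]
    - [[0,0,2],0]
    - [[0,0,2],0]
    - [[0,0,2],0]
    - [[0,0,0],0]
    - [[0,0,0],0]

```text
t: 49.07
eef_pos: [0.6081, -0.2059, 0.1031]
tcp_rot: [-2.205, -2.237, 0.0]
ft_force: [-0.4, 0.1, -0.6]
opening: 0.258
grip_force: 49.5
```

>>> drive_tool:
  steps:
    - [[0,0,2],0]
    - [[0,0,2],0]
    - [[0,0,2],0]
    - [[0,0,2],0]
    - [[0,0,0],0]

```text
t: 49.48
eef_pos: [0.6079, -0.2058, 0.0948]
tcp_rot: [-2.205, -2.237, 0.001]
ft_force: [0.0, -0.1, -0.7]
opening: 0.259
grip_force: 49.5
```

>>> drive_tool:
  steps:
    - [[0,0,1.5],0]
    - [[0,0,1.5],0]
    - [[0,0,0],0]
    - [[0,0,0],0]

```text
t: 49.82
eef_pos: [0.6084, -0.206, 0.0932]
tcp_rot: [2.205, 2.237, 0.0]
ft_force: [-2.7, 0.6, 5.9]
opening: 0.26
grip_force: 50.4
```

>>> drive_tool:
  steps:
    - [[0,0,1],0]
    - [[0,0,0],0]
    - [[0,0,0],0]

```text
t: 50.07
eef_pos: [0.6084, -0.206, 0.0932]
tcp_rot: [2.205, 2.237, 0.0]
ft_force: [-4.8, 1.8, 12.0]
opening: 0.263
grip_force: 51.0
```

>>> drive_tool:
  steps:
    - [[0,0,0],0]
    - [[0,0,0],0]
    - [[0,0,0],0]
    - [[0,0,0],0]
  gripper: 0.4

```text
t: 50.4
eef_pos: [0.6083, -0.2059, 0.0911]
tcp_rot: [-2.205, -2.238, 0.0]
ft_force: [0.3, -0.7, 0.9]
opening: 0.701
grip_force: 0.0
```

>>> drive_tool:
  steps:
    - [[0,0,-10],0]
    - [[0,0,-20],0]
    - [[0,0,-35],0]
    - [[0,0,-25],0]
    - [[0,0,0],0]
    - [[0,0,0],0]

```text
t: 50.9
eef_pos: [0.6096, -0.2064, 0.1839]
tcp_rot: [2.202, 2.235, 0.003]
ft_force: [-1.0, -0.2, 0.0]
opening: 0.706
grip_force: 0.0
```

>>> drive_tool:
  steps:
    - [[-16.2,-29.7,0],0]
    - [[-16.2,-29.7,0],0]
    - [[-16.2,-29.7,0],0]
    - [[-16.2,-29.7,0],0]
    - [[-16.2,-29.7,0],0]
    - [[0,0,28],0]
    - [[0,0,0],0]
    - [[0,0,0],0]

```text
t: 51.57
eef_pos: [0.4595, -0.2883, 0.1519]
tcp_rot: [-2.203, -2.234, 0.001]
ft_force: [0.5, 0.5, 1.1]
opening: 0.703
grip_force: 0.0
```

Run:
```python
from h import *
w=cam("wrist"); h=w["hsv"]; m=(h[:,:,2]<125)&(h[:,:,0]<14); m[240:]=False
cv2.imwrite("pics/w11.png",w["pixels"][:,:,::-1])
print(blobs(m,500)); p,rad,e=top(w,m,.03,near=(252,170)); print(p.round(4),rad,e); to((*p,0))
```

```text
[([368.1, 82.4], [339, 18, 92, 135, 736]), ([467.6, 87.5], [411, 30, 101, 114, 8738]), ([250.1, 172.2], [220, 142, 60, 61, 2818])]
[ 0.4572 -0.2895] 0.029812404929423355 0.00033884338328391645
 shift mm [ -1.   -3.4 152.9] q6 -0.596 eef [ 0.4608 -0.2886  0.1529] F [ 0.3  0.4 -0.1] open 0.701 t 51.62
```

Radius 29.8 mm and walnut hue: this is the medium lid.

>>> drive_tool:
  steps:
    - [[-1,-3.4,25],0]
    - [[0,0,35],0]
    - [[0,0,40],0]
    - [[0,0,30],0]
    - [[0,0,15],0]
    - [[0,0,7],0]
    - [[0,0,0],0]
    - [[0,0,0],0]

```text
t: 52.28
eef_pos: [0.4588, -0.2902, 0.0021]
tcp_rot: [2.203, 2.238, 0.0]
ft_force: [0.3, -0.5, 0.8]
opening: 0.703
grip_force: 0.0
```

>>> drive_tool:
  steps:
    - [[0,0,0],0]
    - [[0,0,0],0]
    - [[0,0,0],0]
    - [[0,0,0],0]
    - [[0,0,0],0]
    - [[0,0,0],0]
    - [[0,0,0],0]
  gripper: -1
  force: 50

```text
t: 52.87
eef_pos: [0.4585, -0.2907, 0.0028]
tcp_rot: [2.204, 2.236, 0.001]
ft_force: [-0.5, 1.2, 6.4]
opening: 0.263
grip_force: 48.6
```

>>> drive_tool:
  steps:
    - [[0,0,-20],0]
    - [[0,0,-40],0]
    - [[0,0,-40],0]
    - [[0,0,-40],0]
    - [[0,0,-40],0]
    - [[0,0,0],0]
    - [[0,0,0],0]

```text
t: 53.45
eef_pos: [0.4591, -0.2912, 0.1846]
tcp_rot: [2.201, 2.233, 0.002]
ft_force: [1.0, 1.0, -1.5]
opening: 0.26
grip_force: 49.2
```

Run:
```python
from h import *
to((.635,-.053,.18)); held(.0305,cols=43)
```

```text
shift mm [235.7 179.3   4.7] q6 -0.602 eef [ 0.4591 -0.2912  0.1846] F [ 1.   1.  -1.5] open 0.26 t 53.45
held offset mm [-1.75  2.03] res 0.16675379104424004 [[209.0, 201.5], [221.0, 186.5], [233.0, 179.5], [245.0, 176.5], [257.0, 176.5], [269.0, 178.5], [281.0, 184.5], [293.0, 195.5]]
```

>>> drive_tool:
  steps:
    - [[18,22.4,0],0]
    - [[18,22.4,0],0]
    - [[18,22.4,0],0]
    - [[18,22.4,0],0]
    - [[18,22.4,0],0]
    - [[18,22.4,0],0]
    - [[18,22.4,0],0]
    - [[18,22.4,0],0]

```text
t: 54.17
eef_pos: [0.6341, -0.1421, 0.1787]
tcp_rot: [-2.203, -2.235, 0.004]
ft_force: [-0.2, -0.1, -1.1]
opening: 0.259
grip_force: 49.3
```

>>> drive_tool:
  steps:
    - [[0,0,0],0]
    - [[0,0,0],0]
    - [[0,0,0],0]

```text
t: 54.42
eef_pos: [0.6331, -0.1434, 0.1793]
tcp_rot: [-2.203, -2.236, 0.003]
ft_force: [-0.3, 0.6, -0.5]
opening: 0.257
grip_force: 49.4
```

Run:
```python
from h import *
to((.635,-.053,.18)); w=cam("wrist")
u=proj(w,[.635,-.053,.115])[0]; print(u)
x,y=u.astype(int); x0,y0=max(x-70,0),max(y-70,0); print(x0,y0)
np.save("w12.npy",w["pixels"]); 
cv2.imwrite("pics/w12.png",cv2.resize(w["pixels"][y0:y0+140,x0:x0+140],(560,560),interpolation=cv2.INTER_CUBIC)[:,:,::-1])
```

```text
shift mm [90.3  3.3 -0.7] q6 -0.256 eef [ 0.6331 -0.1434  0.1793] F [-0.3  0.6 -0.5] open 0.257 t 54.42
[256.33887894  74.62509794]
186 4
```

View pics/w12.png

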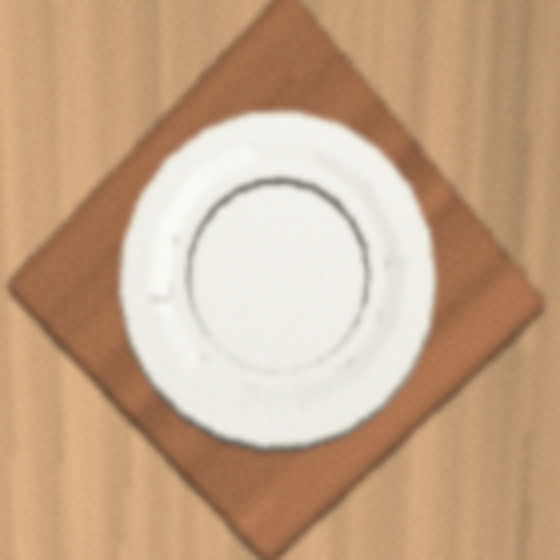

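The view looks straight down on the open medium jar: outer body circle centred at (278,280), inner rim circle at (279,275), block around (277,286).

Run:
```python
from h import *
w=cam("wrist")
f=lambda a,b:(186+a/4-.4,4+b/4-.4)
print(plane(w,[f(279,275)],.115).round(4),plane(w,[f(278,280)],.075).round(4),plane(w,[f(277,286)],.022).round(4))
# body circle fit
h=w["hsv"]; m=((h[:,:,1]<60)&(h[:,:,2]>120)).astype(np.uint8)
p,rad,e=top(w,m,.075,low=False,near=(255,74)); print(p.round(4),rad,e)
to((.635,-.053,.18)); held(.0305,cols=43)
```

```text
[[ 0.6343 -0.0519  0.115 ]] [[ 0.6343 -0.0508  0.075 ]] [[ 0.6342 -0.0498  0.022 ]]
[ 0.634  -0.0519] 0.034130303114303574 0.00025896447995871024
 shift mm [91.1  3.1  0.3] q6 -0.256 eef [ 0.6332 -0.1441  0.1803] F [ 0.4 -1.  -1.1] open 0.266 t 54.52
held offset mm [0.22 0.39] res 0.4347025568780971 [[209.0, 201.5], [221.0, 186.5], [233.0, 179.5], [245.0, 173.5], [257.0, 176.5], [269.0, 178.5], [281.0, 184.5], [293.0, 195.5]]
```

>>> drive_tool:
  steps:
    - [[30.8,0.8,0],0]
    - [[30.8,0.8,0],0]
    - [[30.8,0.7,0],0]
    - [[0,0,0],0]
    - [[0,0,20],0]
    - [[0,0,20],0]
    - [[0,0,13],0]
    - [[0,0,0],0]

```text
t: 55.23
eef_pos: [0.633, -0.0517, 0.1253]
tcp_rot: [-2.203, -2.234, 0.006]
ft_force: [-0.9, 0.6, -0.9]
opening: 0.264
grip_force: 49.4
```

>>> drive_tool:
  steps:
    - [[0,0,0],0]
    - [[0,0,0],0]
    - [[0,0,0],0]

```text
t: 55.48
eef_pos: [0.6365, -0.0516, 0.1296]
tcp_rot: [2.205, 2.236, 0.002]
ft_force: [0.6, 0.3, -1.2]
opening: 0.259
grip_force: 49.4
```

Run:
```python
from h import *
to((.6342,-.0516,.12)); held(.0305,cols=43)
```

```text
shift mm [ 0.  -2.3  9.6] q6 -0.114 eef [ 0.6365 -0.0516  0.1296] F [ 0.6  0.3 -1.2] open 0.259 t 55.48
held offset mm [-0.57  0.93] res 0.17934368400078513 [[209.0, 201.5], [221.0, 187.5], [233.0, 180.5], [245.0, 176.5], [257.0, 176.5], [269.0, 178.5], [281.0, 184.5], [293.0, 195.5]]
```

>>> drive_tool:
  steps:
    - [[0,-2.3,3],0]
    - [[0,0,4],0]
    - [[0,0,4],0]
    - [[0,0,2],0]
    - [[0,0,2],0]
    - [[0,0,0],0]
    - [[0,0,0],0]

```text
t: 56.12
eef_pos: [0.6332, -0.0511, 0.1131]
tcp_rot: [-2.205, -2.238, 0.0]
ft_force: [0.4, 0.0, -1.1]
opening: 0.261
grip_force: 49.4
```

>>> drive_tool:
  steps:
    - [[0,0,1.5],0]
    - [[0,0,1.5],0]
    - [[0,0,1.5],0]
    - [[0,0,0],0]
    - [[0,0,0],0]

```text
t: 56.53
eef_pos: [0.6332, -0.0511, 0.1087]
tcp_rot: [-2.205, -2.238, 0.0]
ft_force: [-0.1, 0.1, -0.4]
opening: 0.26
grip_force: 49.4
```

>>> drive_tool:
  steps:
    - [[0,0.8,1],0]
    - [[0,0,2],0]
    - [[0,0,2],0]
    - [[0,0,2],0]
    - [[0,0,0],0]
    - [[0,0,0],0]

```text
t: 57.03
eef_pos: [0.6339, -0.0511, 0.1016]
tcp_rot: [-2.205, -2.237, 0.0]
ft_force: [0.3, 0.2, -0.9]
opening: 0.259
grip_force: 49.4
```

>>> drive_tool:
  steps:
    - [[0,0,2],0]
    - [[0,0,2],0]
    - [[0,0,2],0]
    - [[0,0,0],0]
    - [[0,0,0],0]

```text
t: 57.45
eef_pos: [0.634, -0.0511, 0.0956]
tcp_rot: [-2.205, -2.237, 0.0]
ft_force: [0.5, -0.6, -0.6]
opening: 0.26
grip_force: 49.4
```

>>> drive_tool:
  steps:
    - [[0,0,1.5],0]
    - [[0,0,1.5],0]
    - [[0,0,0],0]
    - [[0,0,0],0]

```text
t: 57.78
eef_pos: [0.6344, -0.0511, 0.0938]
tcp_rot: [2.205, 2.237, 0.001]
ft_force: [-2.9, 0.3, 6.2]
opening: 0.262
grip_force: 50.3
```

>>> drive_tool:
  steps:
    - [[0,0,1],0]
    - [[0,0,0],0]
    - [[0,0,0],0]

```text
t: 58.03
eef_pos: [0.6344, -0.0511, 0.0938]
tcp_rot: [2.205, 2.237, 0.001]
ft_force: [-5.3, 0.5, 13.2]
opening: 0.262
grip_force: 51.1
```

>>> drive_tool:
  steps:
    - [[0,0,0],0]
    - [[0,0,0],0]
    - [[0,0,0],0]
    - [[0,0,0],0]
  gripper: 0.4

```text
t: 58.37
eef_pos: [0.634, -0.0511, 0.0916]
tcp_rot: [-2.205, -2.237, 0.0]
ft_force: [-0.3, 0.2, -0.0]
opening: 0.702
grip_force: 0.0
```

>>> drive_tool:
  steps:
    - [[0,0,-10],0]
    - [[0,0,-20],0]
    - [[0,0,-40],0]
    - [[0,0,-40],0]
    - [[-10,-38,-5],0]
    - [[-10,-38,0],0]
    - [[-10,-38,0],0]
    - [[-10,-38,0],0]

```text
t: 59.03
eef_pos: [0.4812, -0.0935, 0.2076]
tcp_rot: [2.204, 2.237, 0.001]
ft_force: [0.8, -0.7, 0.6]
opening: 0.702
grip_force: 0.0
```

>>> drive_tool:
  steps:
    - [[0,0,0],0]
    - [[0,0,0],0]
    - [[0,0,0],0]

```text
t: 59.28
eef_pos: [0.4837, -0.0936, 0.2078]
tcp_rot: [2.204, 2.236, 0.002]
ft_force: [1.1, -1.8, -0.3]
opening: 0.701
grip_force: 0.0
```

Run:
```python
from h import *
a=cam("side")["pixels"][110:290,110:370]; b=cam("scene")["pixels"][130:310,170:430]
f=lambda x:cv2.convertScaleAbs(cv2.resize(x,(400,277),interpolation=cv2.INTER_CUBIC),alpha=1.3,beta=10)
w=cam("wrist")["pixels"]
cv2.imwrite("pics/f.png",np.vstack([np.hstack([f(a),f(b)]),np.hstack([f(w)[:,:],f(cam('side')['pixels'])])])[:,:,::-1])
```

```text
(no output)
```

View pics/f.png

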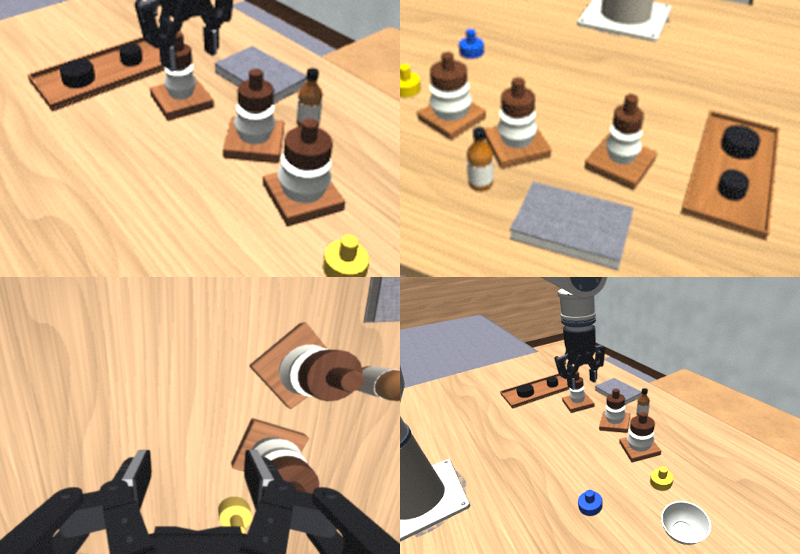

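All three lids sit straight and fully down, both caps are in the tray, the bystanders look undisturbed and the arm is clear. Handing in.

```bash
python3 -c "
from station import r
print(r.sign_off())"
```

```text
the job is handed in; nothing more can be done
None
```

I unscrewed both caps that were still on (small and large; the medium jar was already open) and put them in the oak tray, then pushed each jar's own walnut lid fully down; the job was handed in at about 59 s, but no verdict came back.

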